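Pack the hand-tool cradle and latch its keeper

TASK

Pack the carrying cradle for an outside job: swing its keeper bar well up, move every tool from the sorting tray into the cradle so that each lies flat in a lane of its own, then swing the keeper down over them until it rests fully in its forked catch. Leave the glue bottle, the nail tin and the wooden cup behind the work standing where they are.

Things in the scene. Friction and masses are not known exactly. Their poses are not given: they have to be found in the camera images.
- bin: Fixed pale wooden sorting tray at the left, 212 (x) by 232 (y) by 32 mm high. Origin: centre of its underside. Floor 8 mm thick. Four lanes along its x axis, centred at y = -81, -27, 27, 81 mm, 40 mm wide. At the start each tool lies in a lane of its own, handle end towards +x (far side).
- bin_trough (a point): Middle of the tray's floor trough, at (19, 0, 8) mm in its frame. The 14 mm dividers between lanes stand 24 mm above the floor, only at x -98 to -40 and 78 to 98 mm; between them (x -40 to 78) the flat floor is open across all lanes, for the fingers. Front and back walls 8 mm thick, 32 mm high.
- cradle: Fixed plywood carrying cradle at the right. Same plan as the tray: 212 by 232 mm, four 40 mm lanes along x centred at y = -81, -27, 27, 81 mm, inner length 196 mm, dividers only outside x -40 to 78 mm. Floor 10 mm thick; dividers and walls end 34 mm above the bench. Origin: centre of its underside. Empty at the start.
- keeper_hinge (a point): Hinge axis of the cradle's keeper, a steel bar 14 by 14 mm that crosses all lanes at the front. The axis is parallel to the cradle's x axis, at (-60, -126, 47) mm in its frame (the -y, right-hand side); fork plates round it reach 60 mm above the bench.
- keeper_catch (a point): Bottom of the forked catch in which the bar rests when shut, at (-60, 120, 40) mm in the cradle's frame (left-hand side). Two steel plates, 8 by 8 mm and 62 mm high, 22 mm apart, the bar lying between them.
- keeper (a joint): Keeper angle, rad: 0 = level, resting in its catch (lower stop); 1.57 = upright; 1.9 = upper stop, leaning away from the cradle; upright its end is 340 mm above the bench. Starts between 0 and 0.5. Hinge friction holds it wherever it is left; 1 N at the grip moves it.
- keeper_grip (a point): Centre of the keeper's round wooden grip, 16 mm thick, 42 mm long, 272 mm from the hinge axis (the end is at 292 mm). Shut, it overhangs the cradle's +y side, 47 mm above the bench, starting beyond the catch. Pinched with fingers closing along the cradle's x axis it can be led round its arc; the bar turns between the pads.
- kit_screwdriver_grip (a point): Screwdriver, 180 mm long, orange fluted handle 24 mm thick and 84 mm long, thin 6 mm shaft. Its y axis runs along it, +y to the handle end. This point, where to grip it, lies on the handle, 35 mm from mid-length towards the handle end, 12 mm above its underside; the handle runs from 29 mm on the shaft side of this point to 55 mm beyond it. 
- kit_brush_grip (a point): Flat brush with wooden handle, 156 mm long, 32 mm wide at the bristles, about 26 mm wide here, 15 mm thick. Its y axis runs along it, +y to the handle end. This point, where to grip it, lies 20 mm from mid-length towards the handle end, 7.5 mm above its underside. 
- kit_cutter_grip (a point): Snap-blade cutter, orange and black, 146 mm long, 20 mm wide, 13 to 17 mm thick. Its y axis runs along it, +y to the handle end. This point, where to grip it, lies 10 mm from mid-length towards the end away from the blade, 6.5 mm above its underside. 
- kit_peg_grip (a point): Whittled round wooden peg, 137 mm long, 17 mm thick. Its y axis runs along it, +y to the handle end. This point, where to grip it, lies 10 mm from mid-length, 8.5 mm above its underside. 
- glue: Bystander, loose: small white glue bottle 31 by 42 by 95 mm, standing behind the gap between tray and cradle. Origin: centre of its foot.
- nails: Bystander, loose: tin of nails, 61 mm wide, 72 mm high, behind the cradle. Origin: centre of its foot.
- cup: Bystander, loose: turned wooden cup, 44 mm wide, 85 mm high, behind the gap between tray and cradle. Origin: centre of its foot.
Things that resemble listed ones, but are neither listed nor needed, are in the scene too. Leave any green look-alike of the part that bears kit_cutter_grip alone.

How it is judged:
By the outcome, as a careful person would: the job done as asked, in the order asked, and still so for the second after the job is handed in, with the robot touching nothing.
Of kit_screwdriver, kit_brush, kit_cutter, kit_peg only 3 to 4 are there at a start; the rules pass over those that are not, and their reading is None.
At some moment in a run one of kit_screwdriver, kit_brush, kit_cutter, kit_peg may be knocked a few centimetres aside while the robot is not near it.
Once in a run the grip may slacken for a moment while it holds something.
It also fails if it takes over 210 s, if anything falls off the work surface, if the arm or the gripper's body presses on something with over 40 N, if the wrist force passes 120 N, or if a joint passes its speed limit or range.

ROBOT

A 6-joint arm with a two-finger parallel gripper is mounted at the origin on a cart in front of the work surface, level with it; the furniture and walls round the work are solid. World frame = base frame: x ahead of the robot, y to its left, z up, the work surface at z = 0. Lengths are in m, angles in rad, forces in N, time in s.
With the tool pointing down it reaches from about 0.25 to 0.725 m from the base axis. Payload 9.7 kg.
Tool frame: the origin (TCP) lies midway between the tips of the shut fingers; the grasp point (between the pads) lies 19 mm behind it (grip_point_offset is the distance from the TCP to the grasp point, in m); z points along the fingers, y is the line along which they close (so a half turn about z gives the same grasp; the last joint's range is limited). The gripper opens to 85 mm and grips with 20 to 120 N. Pads are 22 mm wide; open, the fingers measure 114 mm over their backs; the gripper's body (76 mm by 85 mm) begins 54 mm behind the grasp point. The pads swing forward as they close: fully open they stand 13 mm farther back than shut.
Start: joints at [1.154, 0.087, 0.176, 1.66, 0, 1.571], TCP at [0.223, 0.503, 0.231] pointing down, gripper open.
Joint ranges: [-3.13, 3.13], [-0.85, 1.81], [-1.15, 1.24], [-2.2, 2.28], [-1.44, 1.52], [-3.14, 3.14]. Speed limits (rad/s): [2.22, 2.22, 2.57, 3.14, 3.14, 3.14].

INTERFACE

Orientations are given as a unit quaternion [w, x, y, z].
In Python, from workcell import get_obs, grab_frame, sign_off, grip_point_offset gives the robot as it stands. The module is installed in compiled form; this text tells all that it offers.
- The arm moves only by the tool step_arm, never from a script. Its argument "series" is one flat list of numbers, 7 for each row, row after row: the turn, a rotation vector about the tool's x, y, z in units of 5 degrees (1.0 is 5 degrees), then the shift along the tool's x, y, z in units of 40 mm (1.0 is 40 mm), then the opening in per cent of the stroke, from 0 (shut) to 100 (fully open). In form: [ax, ay, az, x, y, z, jaw, ax, ay, az, x, y, z, jaw, ...]. A call has 1 to 8 rows; each row is the pose to reach, as a shift and turn from the pose commanded when the call began, along the tool's axes at that moment; what a row does not reach only later rows make up. A row lasts 1/12 s, in which the tool goes at most 41.7 mm and 7.16 degrees, less where a joint would pass 70% of its speed; a pose out of reach is approached as far as the arm can. A call with a gripper value outside its range is refused whole. The fingers move at their own pace and stop on an object; "grip_force" is the grip in N (left out, the last holds). Time passes only in rows, so rows that repeat a pose let the fingers close. It gives the time, the measured TCP pose, the force, the opening and the grip force at its end, in the units of the state.
- get_obs(): the state, without advancing time (a new reading comes with each control period).
- grab_frame(name): name is "scene" or "top"; returns a dict with "image" (480x640x3 uint8, red, green, blue), "camera_matrix" (3x3 intrinsics, pixels), "dist_coeffs" ([k1, k2, p1, p2, k3] as OpenCV has them; the pictures are not rectified), "pose" (4x4, takes a point from camera to world coordinates). Camera axes: x right, y up, looking along -z (the intrinsics and any distortion apply to the point x, -y, -z); pixel columns grow to the right and rows downward; lengths in m; the calibration is good to about 2 mm. A picture is of the moment at which its call begins. There is no depth.
- sign_off(): hands the job in; it is judged then, once.
The state is a dict: "time_s": time; "qpos": joint angles; "dq": joint speeds; "joint_torque": joint torques, N m; "tcp_pos": TCP position; "eef_rot": TCP orientation; "ft_force": force on the tool from outside, world axes, zero at the start; "ft_torque": the same for the moment, N m; "finger_gap": finger opening in m; "gripper_force": force on a finger pad.
Only numpy, scipy, OpenCV 4.12 (cv2) and the standard library are available. Lean on these libraries where they do the work, as an engineer would, in place of code of your own. Each camera call takes 0.05 s, during which the arm holds its last target. There are 200 camera calls.

## Working session

There is one attempt and no reset: what is moved stays moved. The work goes in short steps, Python scripts to look and compute and a tool call to move; the robot and the scene stay as the last step left them, time stands still between calls to the robot, and variables do not carry over. Pictures are saved under pics/ and viewed, at most 14 in all, crops included, and the job is handed in when it is done.

Besides the shell and the picture viewer there is one more tool, called as name(argument=value, ...), one argument or row to a line, values as JSON. step_arm: Moves the arm, as the interface text tells. Its arguments: {"type":"object","properties":{"series":{"type":"array","items":{"type":"number"}},"grip_force":{"type":"number"}},"required":["series"]}

```bash
mkdir -p pics; cat > h.py <<'E'
import numpy as np, cv2
from workcell import get_obs, grab_frame, sign_off, grip_point_offset
def snap(n,f=None):
    d=grab_frame(n)
    if f: cv2.imwrite('pics/'+f,d['image'][:,:,::-1]); np.savez('pics/'+f[:-4],**{k:np.array(v) for k,v in d.items()})
    return d
def ray(d,px):
    K,D=np.array(d['camera_matrix']),np.array(d['dist_coeffs']);T=np.array(d['pose'])
    u=cv2.undistortPoints(np.array(px,float).reshape(-1,1,2),K,D).reshape(-1,2)
    v=np.c_[u[:,0],-u[:,1],-np.ones(len(u))]@T[:3,:3].T
    return T[:3,3],v
def onplane(d,px,z):
    o,v=ray(d,px); return o+v*((z-o[2])/v[:,2])[:,None]
def tri(d1,p1,d2,p2):
    o1,v1=ray(d1,p1);o2,v2=ray(d2,p2);out=[]
    for a,b in zip(v1,v2):
        s=np.linalg.lstsq(np.c_[a,-b],o2-o1,rcond=None)[0]; P,Q=o1+a*s[0],o2+b*s[1]; out.append(np.r_[(P+Q)/2,np.linalg.norm(P-Q)])
    return np.array(out)
def proj(d,P):
    K,D=np.array(d['camera_matrix']),np.array(d['dist_coeffs']);T=np.array(d['pose'])
    c=(np.atleast_2d(P)-T[:3,3])@T[:3,:3]; c=c*[1,-1,-1]
    return cv2.projectPoints(c.reshape(-1,1,3),np.zeros(3),np.zeros(3),K,D)[0].reshape(-1,2)
E
python3 - <<'E'
from h import *
np.set_printoptions(precision=4,suppress=True)
for n in('scene','top'):
    d=snap(n,n+'0.png');print(n,d['pose'],d['camera_matrix'],d['dist_coeffs'])
o=get_obs();print(o);print(grip_point_offset)
E
```

```text
scene [[-0.8357  0.2219 -0.5023 -0.1258]
 [-0.5491 -0.3329  0.7666  1.2563]
 [ 0.0029  0.9165  0.4001  0.6749]
 [ 0.      0.      0.      1.    ]] [[561.5206   0.     327.0519]
 [  0.     561.5206 228.7017]
 [  0.       0.       1.    ]] [0.0099 0.     0.     0.     0.    ]
top [[ 0.0369  0.9783 -0.2041  0.3949]
 [-0.9993  0.0357 -0.0094  0.0714]
 [-0.0019  0.2043  0.9789  1.2421]
 [ 0.      0.      0.      1.    ]] [[468.2511   0.     316.5585]
 [  0.     468.2511 236.0647]
 [  0.       0.       1.    ]] [-0.0404  0.      0.      0.      0.    ]
{'time_s': 0.1, 'qpos': array([ 1.154 ,  0.0874,  0.1752,  1.6598, -0.    ,  1.5708]), 'dq': array([-0.0002, -0.0004,  0.0031, -0.001 ,  0.0001,  0.0009]), 'joint_torque': array([  0.0005, -52.1563,  46.5651,   0.0161,   0.0001,  -0.    ]), 'tcp_pos': array([0.2226, 0.5027, 0.2307]), 'eef_rot': array([-0.0001,  0.2069,  0.9784, -0.0006]), 'ft_force': array([-0.1598,  0.0657,  0.1014]), 'ft_torque': array([-0.0754,  0.0104, -0.0446]), 'gripper_force': 0.0, 'finger_gap': 0.08547663059728944}
0.0187
```

View pics/scene0.png

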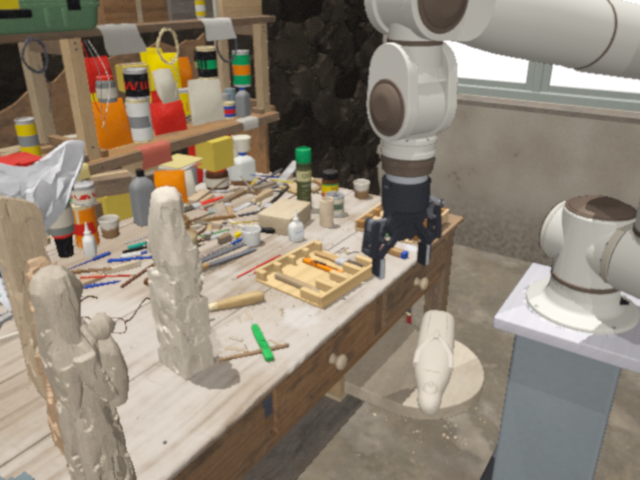

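View pics/top0.png

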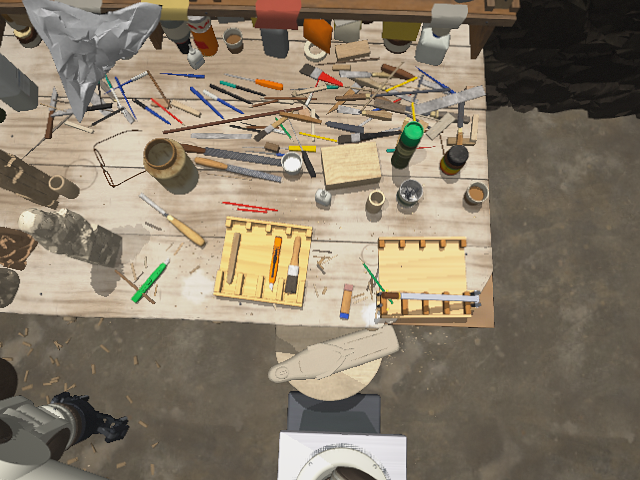

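```bash
python3 - <<'E'
import cv2
t=cv2.imread('pics/top0.png');s=cv2.imread('pics/scene0.png')
cv2.imwrite('pics/c1.png',cv2.resize(t[200:330,195:500],(793,338),interpolation=cv2.INTER_CUBIC))
cv2.imwrite('pics/c2.png',cv2.resize(s[170:320,240:470],(797,520),interpolation=cv2.INTER_CUBIC))
E
```

```text
(no output)
```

View pics/c1.png

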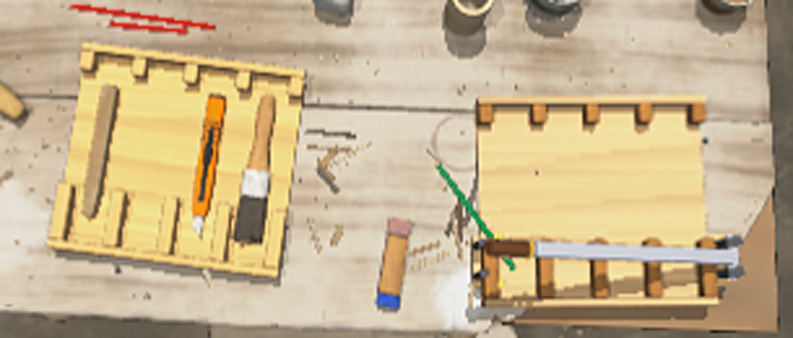

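View pics/c2.png

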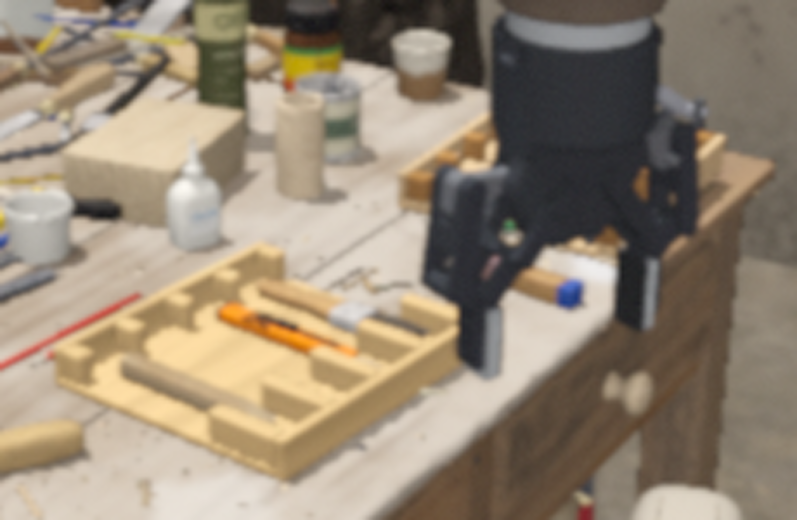

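```bash
python3 - <<'E'
from h import *
np.set_printoptions(precision=4,suppress=True)
t=dict(np.load('pics/top0.npz'));s=dict(np.load('pics/scene0.npz'))
ct=np.array([[80,45],[304,70],[279,277],[48,247]])/2.6+[195,200]
P=onplane(t,ct,.032);print('tray',P)
for i in range(4):print(np.linalg.norm(P[i]-P[(i+1)%4]))
cs=np.array([[57,352],[265,245],[285,455]])/3.465+[240,170]
print(tri(t,ct[[0,1,3]],s,cs))
cc=np.array([[478,97],[705,97],[718,303]])/2.6+[195,200]
P=onplane(t,cc,.034);print('cradle',P,np.linalg.norm(P[0]-P[1]),np.linalg.norm(P[1]-P[2]))
# tool masks
h=cv2.cvtColor(t['image'],cv2.COLOR_RGB2HSV)
for p in [(237,240),(232,260),(275,250),(275,262),(297,245),(293,270),(292,288),(255,255),(272,285)]:print(p,h[p[1],p[0]])
pk={'peg':[(110,88),(92,215)],'cut':[(216,97),(199,218)],'brush':[(266,98),(247,240)]}
for k,v in pk.items():
    q=np.array(v)/2.6+[195,200];Q=onplane(t,q,.016 if k!='cut' else .02);print(k,Q,np.linalg.norm(Q[0]-Q[1]))
sk={'peg':[(122,362),(275,415)],'brush':[(262,288),(425,330)],'cut':[(220,312),(350,350)]}
for k,v in sk.items():
    print(k,tri(t,np.array(pk[k])/2.6+[195,200],s,np.array(v)/3.465+[240,170]))
# grip of keeper
q=np.array([(487,247),(532,250),(738,257),(738,240)])/2.6+[195,200]
for z in(.05,.08,.12,.15):print(z,onplane(t,q,z)[:3,:2])
E
```

```text
tray [[0.6894 0.327  0.032 ]
 [0.6715 0.0963 0.032 ]
 [0.4615 0.1128 0.032 ]
 [0.4823 0.3432 0.032 ]]
0.23141667191086623
0.21059810847894953
0.23134142479481082
0.20780863806969233
[[0.6905 0.328  0.0252 0.0015]
 [0.6716 0.0956 0.0244 0.0036]
 [0.4831 0.3462 0.0183 0.0004]]
cradle [[ 0.6494 -0.0811  0.034 ]
 [ 0.6579 -0.3122  0.034 ]
 [ 0.4512 -0.3197  0.034 ]] 0.23130433617103174 0.20682729513372858
(237, 240) [ 17 109 188]
(232, 260) [ 17 105 191]
(275, 250) [ 7 63 89]
(275, 262) [ 4 95 78]
(297, 245) [ 16 136 217]
(293, 270) [ 17   8 236]
(292, 288) [17 53 91]
(255, 255) [ 23 110 242]
(272, 285) [ 24   6 223]
peg [[0.6489 0.2959 0.016 ]
 [0.5173 0.3048 0.016 ]] 0.1318736155917207
cut [[0.6426 0.1856 0.02  ]
 [0.5179 0.1961 0.02  ]] 0.12506739228198968
brush [[0.6442 0.1345 0.016 ]
 [0.4981 0.147  0.016 ]] 0.14669332861664097
peg [[0.6518 0.2978 0.014  0.0058]
 [0.5178 0.3049 0.0172 0.0014]]
brush [[0.6456 0.1349 0.0089 0.0001]
 [0.4958 0.1458 0.0202 0.0042]]
cut [[0.6462 0.1874 0.0096 0.0033]
 [0.5214 0.198  0.0181 0.0072]]
0.05 [[ 0.4969 -0.0894]
 [ 0.4955 -0.1334]
 [ 0.4956 -0.3354]]
0.08 [[ 0.4943 -0.0854]
 [ 0.493  -0.1282]
 [ 0.493  -0.3252]]
0.12 [[ 0.4909 -0.08  ]
 [ 0.4896 -0.1214]
 [ 0.4897 -0.3115]]
0.15 [[ 0.4883 -0.0759]
 [ 0.4871 -0.1162]
 [ 0.4871 -0.3013]]
```

```bash
cat >> h.py <<'E'
from scipy.spatial.transform import Rotation as R
np.set_printoptions(precision=3,suppress=True)
def quat(o): return R.from_quat(np.roll(o['eef_rot'],-1))
def down(ang): # tool z down, tool y at world angle ang(deg)
    a=np.radians(ang); y=np.array([np.cos(a),np.sin(a),0]);z=np.array([0,0,-1.]);return R.from_matrix(np.c_[np.cross(y,z),y,z])
def mv(p,ang,grasp=True,o=None):
    """p = where the grasp point is to go"""
    o=o or get_obs();q=quat(o);p=np.array(p,float)
    if grasp: p=p-[0,0,grip_point_offset]
    best=min((q.inv()*down(ang+k) for k in(0,180)),key=lambda r:r.magnitude())
    return np.r_[np.degrees(best.as_rotvec())/5,q.inv().apply(p-o['tcp_pos'])/.04]
E
python3 - <<'E'
from h import *
print(mv([.485,-.085,.32],2.1))
E
```

```text
[ -0.012   0.008  12.804 -11.947 -10.782  -1.753]
```

step_arm(
  series=[0,0,4,-3,-2.7,-1.75,100,0,0,12.8,-11.95,-10.8,-1.75,100,0,0,12.8,-11.95,-10.8,-1.75,100,0,0,12.8,-11.95,-10.8,-1.75,100,0,0,12.8,-11.95,-10.8,-1.75,100,0,0,12.8,-11.95,-10.8,-1.75,100,0,0,12.8,-11.95,-10.8,-1.75,100,0,0,12.8,-11.95,-10.8,-1.75,100],
)

```text
time_s: 0.77
tcp_pos: [0.3566, 0.2007, 0.2736]
eef_rot: [0.0, 0.653, 0.758, 0.0]
ft_force: [0.9, 1.1, -0.5]
finger_gap: 0.0857
gripper_force: 0.0
```

```bash
python3 - <<'E'
from h import *
print(mv([.485,-.085,.32],2.1)); o=get_obs();print(o['tcp_pos'],o['qpos'],o['time_s'])
d=snap('scene','scene1.png');cv2.imwrite('pics/c3.png',cv2.resize(d['image'][170:320,240:470,::-1],(797,520),interpolation=cv2.INTER_CUBIC))
E
```

```text
[ 0.001  0.     1.279 -7.538  2.12  -0.693]
[0.357 0.201 0.274] [ 0.513 -0.225 -0.035  1.76  -0.     1.935] 0.7667
```

View pics/c3.png

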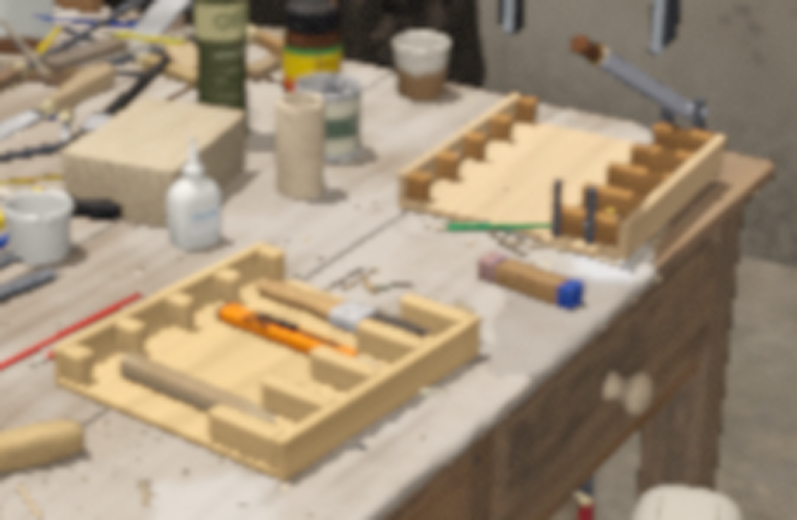

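```bash
python3 - <<'E'
from h import *
t=dict(np.load('pics/top0.npz'));s=dict(np.load('pics/scene1.npz'))
S=lambda v:np.array(v)/3.465+[240,170]
T=lambda v:np.array(v)/2.6+[195,200]
print(tri(t,T([(487,247),(532,249)]),s,S([(577,44),(601,60)])))
print('catch',onplane(s,S([(557,180),(590,188)]),.062))
print('cradle corners back-right,back-left,front-left',onplane(s,S([(520,96),(402,180),(622,243)]),.034), onplane(s,S([(724,138)]),.034))
c=np.array([.550,-.2003]);y=.037
X=np.array([np.cos(y),np.sin(y)]);Y=np.array([-X[1],X[0]])
h=c-.06*X-.126*Y
for th in(.4,.45,.5,.55):
    P=np.array([np.r_[h+r*np.cos(th)*Y,.047+r*np.sin(th)] for r in(.292,.251,0)])
    print(th,(proj(t,P)-[195,200])*2.6,(proj(s,P)-[240,170])*3.465)
print(h, 'catch exp',c-.06*X+.12*Y)
E
```

```text
[[ 0.486 -0.072  0.18   0.001]
 [ 0.487 -0.116  0.154  0.002]]
catch [[ 0.497 -0.072  0.062]
 [ 0.468 -0.072  0.062]]
cradle corners back-right,back-left,front-left [[ 0.646 -0.298  0.034]
 [ 0.635 -0.06   0.034]
 [ 0.426 -0.046  0.034]] [[ 0.445 -0.303  0.034]]
0.4 [[470.246 249.438]
 [510.081 250.771]
 [729.948 257.888]] [[571.37   72.459]
 [589.519  77.682]
 [684.618 105.048]]
0.45 [[478.984 248.225]
 [517.876 249.757]
 [729.948 257.888]] [[575.52   54.178]
 [593.01   62.335]
 [684.618 105.048]]
0.5 [[488.646 247.01 ]
 [526.42  248.744]
 [729.948 257.888]] [[579.991  36.038]
 [596.764  47.103]
 [684.618 105.048]]
0.55 [[499.232 245.796]
 [535.71  247.736]
 [729.948 257.888]] [[584.767  18.108]
 [600.768  32.042]
 [684.618 105.048]]
[ 0.495 -0.328] catch exp [ 0.486 -0.083]
```

step_arm(
  series=[0,0,1.3,-4,1,-0.7,100,0,0,1.3,-7.55,2.1,-0.7,100,0,0,1.3,-7.55,2.1,-0.7,100,0,0,1.3,-7.55,2.1,-0.7,80,0,0,1.3,-7.55,2.1,-0.7,60,0,0,1.3,-7.55,2.1,-0.7,60,0,0,1.3,-7.55,2.1,-0.7,60,0,0,1.3,-7.55,2.1,-0.7,60],
)

```text
time_s: 1.48
tcp_pos: [0.4868, -0.0865, 0.3009]
eef_rot: [-0.0, 0.693, 0.721, -0.0]
ft_force: [0.9, 0.9, 0.7]
finger_gap: 0.0511
gripper_force: 0.0
```

```bash
python3 - <<'E'
from h import *
o=get_obs();M=quat(o).as_matrix()
g=o['finger_gap']/2;im=[]
tip=o['tcp_pos']-M[:,2]*.006
for n,(x,y,w,h) in(('scene',(330,60,150,180)),('top',(350,170,150,180))):
    d=snap(n,n+'2.png');c=d['image'][:,:,::-1].copy()
    c=cv2.resize(c[y:y+h,x:x+w],None,fx=2.6,fy=2.6,interpolation=cv2.INTER_CUBIC)
    for k in(-1,1):
        for s in (-1,1):
            p=proj(d,tip+M[:,1]*g*k+M[:,0]*.011*s)[0]
            cv2.circle(c,tuple(((p+.5-[x,y])*2.6).astype(int)),2,(255,0,255),-1)
    im.append(c)
cv2.imwrite('pics/c4.png',np.hstack(im))
E
```

```text
(no output)
```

View pics/c4.png

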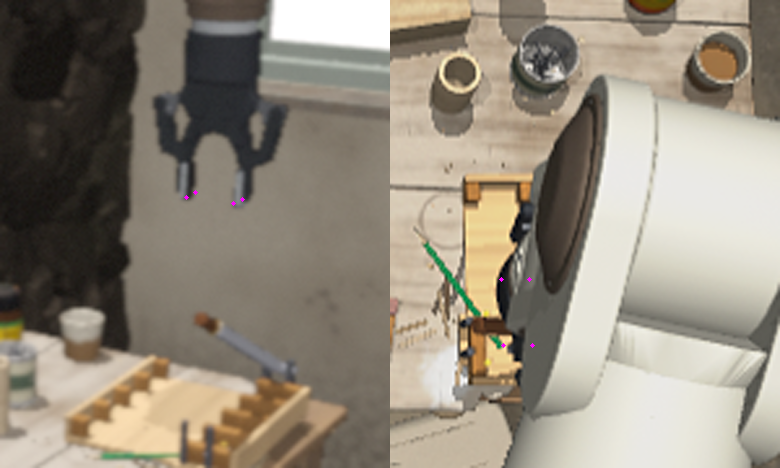

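step_arm(
  series=[0,0,0,0,0,1.0,60,0,0,0,0,0,2,60,0,0,0,0,0,3,60,0,0,0,0,0,3.4,60,0,0,0,0,0,3.65,60,0,0,0,0,0,3.65,60,0,0,0,0,0,3.65,60,0,0,0,0,0,3.65,60],
)

```text
time_s: 2.25
tcp_pos: [0.4866, -0.0828, 0.1574]
eef_rot: [0.001, 0.692, 0.721, 0.001]
ft_force: [-0.1, -0.0, -0.1]
finger_gap: 0.0516
gripper_force: 0.0
```

```bash
python3 - <<'E'
from h import *
o=get_obs();print(o['tcp_pos'],o['ft_force'],o['finger_gap'])
d=snap('scene','scene3.png');cv2.imwrite('pics/c5.png',cv2.resize(d['image'][90:270,330:490,::-1],None,fx=3.3,fy=3.3,interpolation=cv2.INTER_CUBIC))
E
```

```text
[ 0.487 -0.083  0.157] [-0.106 -0.019 -0.126] 0.05159844239581701
```

View pics/c5.png

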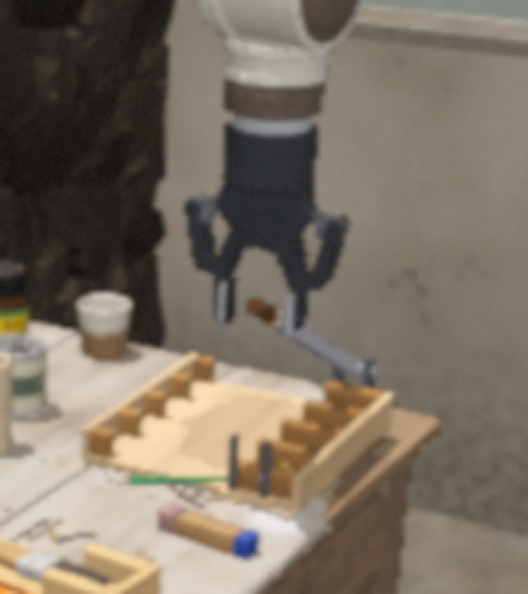

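step_arm(
  series=[0,0,0,0,0,0,0,0,0,0,0,0,0,0,0,0,0,0,0,0,0,0,0,0,0,0,0,0,0,0,0,0,0,0,0,0,0,0,0,0,0,0,0,0,0,0,0,0,0,0,0,0,0,0,0,0],
  grip_force=30,
)

```text
time_s: 2.97
tcp_pos: [0.4865, -0.0828, 0.1559]
eef_rot: [0.0, 0.693, 0.721, 0.001]
ft_force: [5.8, 3.0, 1.6]
finger_gap: 0.015
gripper_force: 29.3
```

```bash
python3 - <<'E'
from h import *
o=get_obs();print(o['tcp_pos'],o['ft_force'],o['finger_gap'],o['gripper_force'])
# arc: grip centre with hinge yz, relative moves in tool units from now
M=quat(o).as_matrix();p=o['tcp_pos']+M[:,2]*-grip_point_offset
hy,hz=-.328,.047
print('r',np.hypot(p[1]-hy,p[2]-hz),'th',np.arctan2(p[2]-hz,p[1]-hy))
t0=np.arctan2(p[2]-hz,p[1]-hy);r=np.hypot(p[1]-hy,p[2]-hz)
for th in np.arange(t0,1.66,.12):
    dy=r*(np.cos(th)-np.cos(t0));dz=r*(np.sin(th)-np.sin(t0))
    print(round(th,2),M.T@np.array([-.037*dy,dy,dz])/.04)
E
```

```text
[ 0.487 -0.083  0.156] [5.841 2.967 1.596] 0.015046803120791426 29.311881959438324
r 0.27642793070152727 th 0.47959980762775684
0.48 [0. 0. 0.]
0.6 [-0.426 -0.    -0.711]
0.72 [-0.934 -0.001 -1.366]
0.84 [-1.517 -0.002 -1.956]
0.96 [-2.166 -0.004 -2.471]
1.08 [-2.873 -0.006 -2.906]
1.2 [-3.626 -0.008 -3.252]
1.32 [-4.415 -0.011 -3.506]
1.44 [-5.23  -0.014 -3.664]
1.56 [-6.057 -0.017 -3.723]
```

step_arm(
  series=[0,0,0,-0.2,0,-0.36,0,0,0,0,-0.43,0,-0.71,0,0,0,0,-0.67,0,-1.05,0,0,0,0,-0.93,0,-1.37,0,0,0,0,-1.22,0,-1.67,0,0,0,0,-1.52,0,-1.96,0,0,0,0,-1.84,0,-2.22,0,0,0,0,-2.17,0,-2.47,0],
)

```text
time_s: 3.63
tcp_pos: [0.49, -0.17, 0.2546]
eef_rot: [0.0, 0.693, 0.721, 0.001]
ft_force: [6.5, -0.6, -5.1]
finger_gap: 0.0151
gripper_force: 32.4
```

```bash
cat > arc.py <<'E'
from h import *
o=get_obs();print(o['tcp_pos'],o['ft_force'],o['finger_gap'],o['gripper_force'],o['qpos'])
M=quat(o).as_matrix();p=o['tcp_pos']+M[:,2]*-grip_point_offset
hy,hz=-.328,.047
t0=np.arctan2(p[2]-hz,p[1]-hy);r=np.hypot(p[1]-hy,p[2]-hz);print(r,t0)
import sys
for th in np.linspace(t0,float(sys.argv[1]),9)[1:]:
    dy=r*(np.cos(th)-np.cos(t0));dz=r*(np.sin(th)-np.sin(t0))
    print(round(th,2),M.T@np.array([-.037*dy,dy,dz])/.04)
E
python3 arc.py 1.6
```

```text
[ 0.49  -0.17   0.255] [ 6.484 -0.555 -5.1  ] 0.015126823439402854 32.37133115530014 [-0.335  0.021  0.152  1.702  0.001  1.195]
0.27600589725611924 0.9612756661219785
1.04 [-0.464 -0.001 -0.297]
1.12 [-0.95  -0.003 -0.557]
1.2 [-1.455 -0.005 -0.777]
1.28 [-1.977 -0.007 -0.956]
1.36 [-2.511 -0.009 -1.092]
1.44 [-3.054 -0.011 -1.186]
1.52 [-3.602 -0.013 -1.236]
1.6 [-4.154 -0.015 -1.243]
```

step_arm(
  series=[0,0,0,-0.46,0,-0.3,0,0,0,0,-0.95,0,-0.56,0,0,0,0,-1.45,0,-0.78,0,0,0,0,-1.98,0,-0.96,0,0,0,0,-2.51,0,-1.09,0,0,0,0,-3.05,0,-1.19,0,0,0,0,-3.6,0,-1.24,0,0,0,0,-4.15,0,-1.24,0],
)

```text
time_s: 4.3
tcp_pos: [0.4967, -0.3361, 0.3042]
eef_rot: [0.0, 0.692, 0.721, 0.001]
ft_force: [6.6, 3.6, -0.5]
finger_gap: 0.015
gripper_force: 33.1
```

step_arm(
  series=[0,0,0,0,0,0,0,0,0,0,0,0,0,30,0,0,0,0,0,0,60,0,0,0,0,0,0,60,0,0,0,0,0,0,60,0,0,0,0,0,-1,60,0,0,0,0,0,-2,60,0,0,0,0,0,-2,60],
)

```text
time_s: 4.97
tcp_pos: [0.4957, -0.3349, 0.3904]
eef_rot: [0.004, 0.692, 0.721, 0.001]
ft_force: [-0.3, 0.5, 1.4]
finger_gap: 0.0512
gripper_force: 0.0
```

```bash
python3 - <<'E'
from h import *
o=get_obs();print(o['tcp_pos'],o['ft_force'],o['qpos'])
c=np.array([.5762,.2198]);a=-.0775
X=np.array([np.cos(a),np.sin(a)]);Y=np.array([-X[1],X[0]])
for y in(.081,-.027,-.081):print(c+.019*X+y*Y)
print(mv([.59,.19,.30],85.5))
E
```

```text
[ 0.496 -0.335  0.39 ] [-0.28   0.519  1.378] [-0.594  0.361  0.83   2.032 -0.     0.936]
[0.601 0.299]
[0.593 0.191]
[0.589 0.138]
[  0.018   0.095 -16.629  13.027   2.878   2.684]
```

```bash
python3 - <<'E'
from h import *
print(mv([.594,.300,.20],86.1,False))
E
```

```text
[  0.018   0.095 -16.749  15.78    3.078   4.705]
```

step_arm(
  series=[0,0,-1.4,1,0.2,0,60,0,0,-2.8,2,0.4,0,60,0,0.1,-4.2,3,0.6,0.3,60,0,0.1,-5.6,4,0.8,0.6,60,0,0.1,-7,5,1,1,60,0,0.1,-8.4,6,1.2,1.4,60,0,0.1,-9.8,7,1.4,1.8,60,0,0.1,-11.2,8,1.6,2.2,60],
)

```text
time_s: 5.63
tcp_pos: [0.545, -0.0205, 0.2992]
eef_rot: [-0.003, 0.27, 0.963, 0.003]
ft_force: [0.2, -0.5, -0.1]
finger_gap: 0.0512
gripper_force: 0.0
```

```bash
python3 - <<'E'
from h import *
o=get_obs();print(o['tcp_pos'],o['qpos']);print(mv([.594,.300,.16],86.1,False))
E
```

```text
[ 0.545 -0.02   0.299] [-0.041  0.118  0.344  1.801  0.007  0.505]
[ 0.064 -0.066 -5.48   3.092  7.467  3.532]
```

step_arm(
  series=[0,0,-1.4,0.4,1,0.4,60,0,0,-2.8,0.8,2,0.8,60,0,0,-4.2,1.2,3,1.2,60,0,0,-5.5,1.7,4,1.7,60,0,0,-5.5,2.1,5,2.2,60,0,0,-5.5,2.5,6,2.7,60,0,0,-5.5,2.9,7,3.2,60,0,0,-5.5,3.1,7.47,3.53,60],
)

```text
time_s: 6.3
tcp_pos: [0.5931, 0.2825, 0.1696]
eef_rot: [-0.002, 0.036, 0.999, 0.004]
ft_force: [0.9, 0.0, 0.2]
finger_gap: 0.0508
gripper_force: 0.0
```

```bash
python3 - <<'E'
from h import *
o=get_obs();print(o['tcp_pos'],o['qpos']);print(mv([.594,.300,.012],86.1,False))
ims=[]
c=np.array([.550,-.2003]);y=.037
X=np.array([np.cos(y),np.sin(y)]);Y=np.array([-X[1],X[0]])
L=lambda a,b,z:np.r_[c+a*X+b*Y,z]
pts=[L(a,b,.034) for a in(-.106,.106) for b in(-.116,.116)]
for n,(x,yy,w,h) in(('top',(365,225,130,100)),('scene',(345,185,130,70))):
    d=snap(n,n+'4.png');k=6
    im=cv2.resize(d['image'][yy:yy+h,x:x+w,::-1],None,fx=k,fy=k,interpolation=cv2.INTER_CUBIC)[:,:]
    for p in pts:
        q=(proj(d,p)[0]+.5-[x,yy])*k; print(n,q); cv2.circle(im,tuple(q.astype(int)),3,(255,0,255),1)
    im=cv2.resize(im,None,fx=.58 if n=='top' else .58,fy=.58); ims.append(im)
cv2.imwrite('pics/c6.png',np.vstack(ims));print(ims[0].shape,ims[1].shape)
E
```

```text
[0.593 0.283 0.17 ] [0.441 0.336 0.348 1.583 0.008 0.513]
[ 0.083 -0.044 -0.045 -0.007  0.409  3.944]
top [641.166 558.934]
top [ 97.775 560.835]
top [609.903  71.628]
top [84.687 71.885]
scene [633.409 140.499]
scene [461.072 295.718]
scene [263.512  66.568]
scene [ 61.417 204.374]
(348, 452, 3) (244, 452, 3)
```

View pics/c6.png

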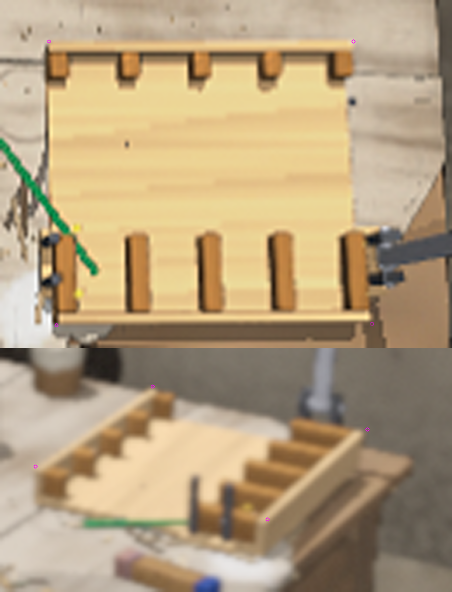

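```bash
python3 - <<'E'
from h import *
t=dict(np.load('pics/top4.npz'));s=dict(np.load('pics/scene4.npz'))
T=(np.array([(95,271),(5,145)])+.5)/3.48-.5+[365,225]
S=(np.array([(190,174),(86,174)])+.5)/3.48-.5+[345,185]
print(tri(t,T,s,S)); print(onplane(s,S,.01),onplane(t,T,.01))
t0=dict(np.load('pics/top0.npz'))
for n,d in(('t',t),):
    h=cv2.cvtColor(d['image'],cv2.COLOR_RGB2HSV);m=cv2.inRange(h,(40,90,40),(90,255,255));m[:,:355]=0;m[:240]=0;m[320:]=0;m[:,440:]=0
    ys,xs=np.nonzero(m);print(np.c_[xs,ys][np.argsort(ys)][[0,len(xs)//2,-1]],len(xs))
h=cv2.cvtColor(s['image'],cv2.COLOR_RGB2HSV);m=cv2.inRange(h,(40,90,40),(90,255,255));m[:,:360]=0;m[:215]=0;m[:,440:]=0;m[250:]=0
ys,xs=np.nonzero(m);print(np.c_[xs,ys][np.argsort(xs)][[0,len(xs)//2,-1]],len(xs))
E
```

```text
[[ 0.499 -0.113  0.006  0.037]
 [ 0.578 -0.049  0.011  0.009]]
[[ 0.512 -0.098  0.01 ]
 [ 0.584 -0.05   0.01 ]] [[ 0.482 -0.12   0.01 ]
 [ 0.575 -0.051  0.01 ]]
[[364 263]
 [376 281]
 [392 303]] 97
[[370 235]
 [375 235]
 [380 235]] 11
```

step_arm(
  series=[0,0,0,0,0.2,1,60,0,0,0,0,0.41,2,60,0,0,0,0,0.41,3,60,0,0,0,0,0.41,3.5,60,0,0,0,0,0.41,3.7,60,0,0,0,0,0.41,3.7,60,0,0,0,0,0.41,3.7,60,0,0,0,0,0.41,3.7,60],
)

```text
time_s: 7.07
tcp_pos: [0.5953, 0.298, 0.0248]
eef_rot: [-0.001, 0.037, 0.999, 0.004]
ft_force: [-0.5, -0.1, 0.3]
finger_gap: 0.0514
gripper_force: 0.0
```

step_arm(
  series=[0,0,0,0,0,0.15,60,0,0,0,0,0,0.28,50,0,0,0,0,0,0.28,30,0,0,0,0,0,0.28,0,0,0,0,0,0,0.28,0,0,0,0,0,0,0.28,0,0,0,0,0,0,0.28,0,0,0,0,0,0,0.28,0],
  grip_force=40,
)

```text
time_s: 7.73
tcp_pos: [0.594, 0.2977, 0.0108]
eef_rot: [-0.002, 0.036, 0.999, 0.004]
ft_force: [-0.1, -0.3, -0.3]
finger_gap: 0.0151
gripper_force: 40.9
```

step_arm(
  series=[0,0,0,0,0,0,0,0,0,0,0,0,0,0,0,0,0,0,0,-0.2,0,0,0,0,0,0,-0.5,0,0,0,0,0,0,-1.2,0,0,0,0,0,0,-2,0,0,0,0,0,0,-2.5,0,0,0,0,0,0,-2.5,0],
)

```text
time_s: 8.4
tcp_pos: [0.5965, 0.2979, 0.1181]
eef_rot: [0.002, 0.036, 0.999, 0.006]
ft_force: [0.9, -1.0, -0.6]
finger_gap: 0.0153
gripper_force: 40.9
```

```bash
python3 - <<'E'
from h import *
o=get_obs();print(o['tcp_pos'],o['qpos'],o['finger_gap'],o['gripper_force']);print(mv([.556,-.118,.10],92.1,False))
E
```

```text
[0.596 0.298 0.118] [0.46  0.348 0.264 1.478 0.008 0.533] 0.015301425972868045 40.87356121279299
[  0.129   0.041  -1.255   0.253 -10.449   0.332]
```

step_arm(
  series=[0,0,0,0,-0.7,0,0,0,0,-0.3,0,-1.6,0,0,0,0,-0.6,0,-2.6,0,0,0,0,-0.9,0,-3.6,0,0,0,0,-1.2,0.1,-4.6,0,0,0,0,-1.25,0.1,-5.6,0,0,0,0,-1.25,0.1,-6.6,0,0,0,0,-1.25,0.1,-7.5,0,0],
)

```text
time_s: 9.07
tcp_pos: [0.5681, -0.0041, 0.1096]
eef_rot: [-0.002, -0.018, 1.0, 0.004]
ft_force: [0.8, 0.6, -0.2]
finger_gap: 0.0153
gripper_force: 40.9
```

```bash
cat > st.py <<'E'
import sys
from h import *
a=[float(v) for v in sys.argv[1:]]
o=get_obs();print(o['time_s'],o['tcp_pos'],'j6',o['qpos'][5],'gap',o['finger_gap'],o['gripper_force'],o['ft_force'])
print(mv(a[:3],a[3],False,o))
E
python3 st.py .556 -.118 .07 92.1
```

```text
9.0667 [ 0.568 -0.004  0.11 ] j6 -0.046752843273829656 gap 0.015257934082648241 40.86676558479667 [ 0.843  0.596 -0.163]
[ 0.082 -0.034 -0.008  0.401 -2.841  0.971]
```

step_arm(
  series=[0,0,0,0.1,-0.8,0,0,0,0,0,0.2,-1.6,0,0,0,0,0,0.3,-2.3,0,0,0,0,0,0.4,-2.84,0.3,0,0,0,0,0.4,-2.84,0.97,0,0,0,0,0.4,-2.84,0.97,0,0,0,0,0.4,-2.84,0.97,0,0,0,0,0.4,-2.84,0.97,0],
)

```text
time_s: 9.73
tcp_pos: [0.5569, -0.1153, 0.0704]
eef_rot: [-0.002, -0.018, 1.0, 0.004]
ft_force: [-0.2, -0.3, 0.8]
finger_gap: 0.015
gripper_force: 45.0
```

```bash
python3 st.py .556 -.118 .013 92.1
```

```text
9.7333 [ 0.557 -0.115  0.07 ] j6 -0.2441802304364138 gap 0.014965650832786847 44.95694696903229 [-0.17  -0.293  0.807]
[ 0.084 -0.038  0.002  0.019 -0.077  1.435]
```

step_arm(
  series=[0,0,0,0,-0.07,0.5,0,0,0,0,0,-0.07,1,0,0,0,0,0,-0.07,1.3,0,0,0,0,0,-0.07,1.42,0,0,0,0,0,-0.07,1.42,0,0,0,0,0,-0.07,1.42,0,0,0,0,0,-0.07,1.42,25,0,0,0,0,-0.07,1.42,40],
)

```text
time_s: 10.4
tcp_pos: [0.5569, -0.118, 0.0131]
eef_rot: [-0.002, -0.018, 1.0, 0.004]
ft_force: [-0.3, -0.6, 0.6]
finger_gap: 0.0322
gripper_force: 0.0
```

step_arm(
  series=[0,0,0,0,0,0,45,0,0,0,0,0,0,45,0,0,0,0,0,-0.5,45,0,0,0,0,0,-1.3,45,0,0,0,0,0.6,-2,45,0,0,0,0,1.5,-2.5,45,0,0,0,0,2.5,-2.5,45,0,0,0,0,3.5,-2.5,45],
)

```text
time_s: 11.07
tcp_pos: [0.5524, 0.0221, 0.1154]
eef_rot: [-0.0, -0.017, 1.0, 0.004]
ft_force: [0.2, -1.1, -0.3]
finger_gap: 0.0382
gripper_force: 0.0
```

```bash
python3 st.py .581 .192 .09 85.5
```

```text
11.0667 [0.552 0.022 0.115] j6 0.001519740573883417 gap 0.0381849208012559 0.0 [ 0.202 -1.118 -0.305]
[ 0.084 -0.012  1.297 -0.861  4.216  0.665]
```

```bash
cat > look.py <<'E'
from h import *
import sys
d=snap('top',sys.argv[1]+'.png')
k=3.0
im=cv2.resize(d['image'][205:325,200:480,::-1],None,fx=2.85,fy=2.85,interpolation=cv2.INTER_CUBIC)
cv2.imwrite('pics/'+sys.argv[1]+'c.png',im)
h=cv2.cvtColor(d['image'],cv2.COLOR_RGB2HSV);m=cv2.inRange(h,(5,190,150),(18,255,255));m[:205]=0;m[325:]=0;m[:,:200]=0
n,l,s,c=cv2.connectedComponentsWithStats(m)
for i in range(1,n):
    if s[i,4]>25:
        ys,xs=np.nonzero(l==i);r=cv2.minAreaRect(np.c_[xs,ys].astype(np.float32));print(r,onplane(d,[r[0]],.02),onplane(d,cv2.boxPoints(r),.02)[:,:2])
E
python3 look.py top5
```

```text
((274.4728698730469, 259.57391357421875), (6.545579433441162, 45.38679885864258), 8.880659103393555) [[0.582 0.192 0.02 ]] [[0.524 0.206]
 [0.644 0.195]
 [0.642 0.177]
 [0.522 0.189]]
```

View pics/top5c.png

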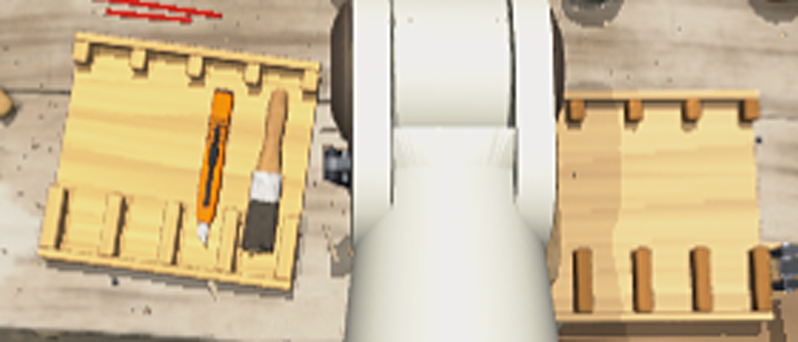

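step_arm(
  series=[0,0,0.3,-0.2,1,0,45,0,0,0.8,-0.4,2,0,45,0,0,1.3,-0.65,3,0.2,45,0,0,1.3,-0.86,3.8,0.4,45,0,0,1.3,-0.86,4.22,0.65,45,0,0,1.3,-0.86,4.22,0.65,45,0,0,1.3,-0.86,4.22,0.65,45,0,0,1.3,-0.86,4.22,0.65,45],
)

```text
time_s: 11.78
tcp_pos: [0.5799, 0.1905, 0.0887]
eef_rot: [-0.002, 0.039, 0.999, 0.003]
ft_force: [-0.9, -0.1, -0.2]
finger_gap: 0.0384
gripper_force: 0.0
```

```bash
python3 st.py .581 .192 .011 85.2
```

```text
11.7833 [0.58  0.191 0.089] j6 0.3911204271781111 gap 0.03839012324582725 0.0 [-0.945 -0.106 -0.166]
[ 0.075 -0.055  0.074 -0.034  0.026  1.943]
```

step_arm(
  series=[0,0,0,0,0.03,0.8,45,0,0,0,0,0.03,1.4,45,0,0,0,0,0.03,1.8,45,0,0,0,0,0.03,1.94,45,0,0,0,0,0.03,1.94,45,0,0,0,0,0.03,1.94,0,0,0,0,0,0.03,1.94,0,0,0,0,0,0.03,1.94,0],
)

```text
time_s: 12.45
tcp_pos: [0.5808, 0.1929, 0.0129]
eef_rot: [-0.001, 0.039, 0.999, 0.004]
ft_force: [-0.5, -2.1, 5.3]
finger_gap: 0.0176
gripper_force: 40.7
```

step_arm(
  series=[0,0,0,0,0,0,0,0,0,0,0,0,0,0,0,0,0,0,0,0,0,0,0,0,0,0,-0.3,0,0,0,0,0,0,-1,0,0,0,0,0,-0.3,-1.8,0,0,0,0,0,-1,-2.4,0,0,0,0,0,-2,-2.4,0],
)

```text
time_s: 13.12
tcp_pos: [0.5762, 0.114, 0.1132]
eef_rot: [0.002, 0.037, 0.999, 0.005]
ft_force: [1.2, -0.8, -0.3]
finger_gap: 0.0175
gripper_force: 40.0
```

```bash
python3 st.py .5585 -.172 .1 92.1
```

```text
13.1167 [0.576 0.114 0.113] j6 0.2650574899314767 gap 0.01753801206063231 39.971356987953186 [ 1.176 -0.792 -0.26 ]
[ 0.11   0.048 -1.265 -0.084 -7.167  0.261]
```

step_arm(
  series=[0,0,-0.3,0,-0.9,0,0,0,0,-0.7,0,-1.9,0,0,0,0,-1,0,-2.9,0,0,0,0,-1.25,0,-3.9,0,0,0,0,-1.25,-0.1,-4.9,0,0,0,0,-1.25,-0.1,-5.9,0.1,0,0,0,-1.25,-0.1,-6.6,0.2,0,0,0,-1.25,-0.1,-7.17,0.26,0],
)

```text
time_s: 13.78
tcp_pos: [0.5553, -0.1762, 0.0948]
eef_rot: [-0.002, -0.015, 1.0, 0.003]
ft_force: [-0.2, 0.6, -0.3]
finger_gap: 0.0174
gripper_force: 40.0
```

step_arm(
  series=[0,0,0,0,0,0,0,0,0,0,0,0,0,0,0,0,0,0,0,0,0,0,0,0,0,0,0,0],
)

```text
time_s: 14.12
tcp_pos: [0.5561, -0.1728, 0.0946]
eef_rot: [-0.002, -0.016, 1.0, 0.004]
ft_force: [0.3, 0.3, -0.5]
finger_gap: 0.0174
gripper_force: 40.0
```

```bash
python3 st.py .558 -.172 .0145 92.1
```

```text
14.1167 [ 0.556 -0.173  0.095] j6 -0.33707810797981774 gap 0.0173773177657866 39.97258543968201 [ 0.262  0.28  -0.489]
[ 0.085 -0.038 -0.042 -0.056  0.002  2.003]
```

step_arm(
  series=[0,0,0,-0.05,0,0.7,0,0,0,0,-0.05,0,1.4,0,0,0,0,-0.05,0,1.8,0,0,0,0,-0.05,0,2,0,0,0,0,-0.05,0,2,0,0,0,0,-0.05,0,2,0,0,0,0,-0.05,0,2,25,0,0,0,-0.05,0,2,40],
)

```text
time_s: 14.78
tcp_pos: [0.5578, -0.1726, 0.0145]
eef_rot: [-0.002, -0.016, 1.0, 0.004]
ft_force: [-0.4, -1.1, -0.1]
finger_gap: 0.0321
gripper_force: 0.0
```

step_arm(
  series=[0,0,0,0,0,0,45,0,0,0,0,0,0,45,0,0,0,0,0,-0.5,45,0,0,0,0,0,-1.3,45,0,0,0,0,0.6,-2,50,0,0,0,0,1.5,-2.5,55,0,0,0,0,2.5,-2.5,55,0,0,0,0,3.5,-2.5,55],
)

```text
time_s: 15.45
tcp_pos: [0.554, -0.0329, 0.1169]
eef_rot: [-0.0, -0.015, 1.0, 0.004]
ft_force: [0.8, 0.1, -0.7]
finger_gap: 0.0467
gripper_force: 0.0
```

```bash
python3 st.py .587 .1395 .09 85.2; python3 look.py top6
```

```text
15.45 [ 0.554 -0.033  0.117] j6 -0.09322444807907951 gap 0.04670094817632008 0.0 [ 0.786  0.148 -0.66 ]
[ 0.081 -0.013  1.307 -0.955  4.279  0.702]
```

View pics/top6c.png

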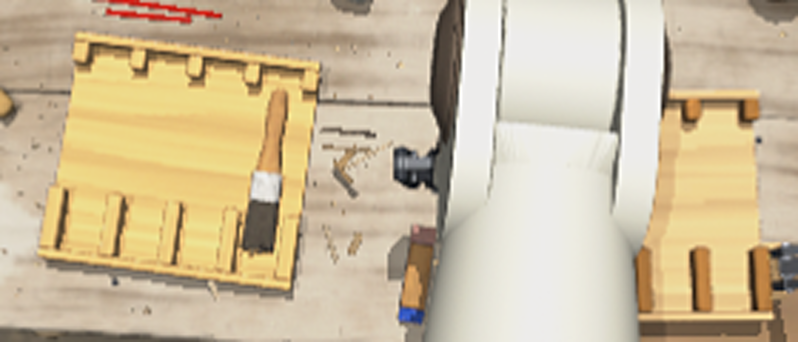

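step_arm(
  series=[0,0,0.3,-0.2,1,0,55,0,0,0.8,-0.4,2,0,55,0,0,1.3,-0.65,3,0.2,55,0,0,1.3,-0.95,3.8,0.4,55,0,0,1.3,-0.95,4.28,0.7,55,0,0,1.3,-0.95,4.28,0.7,55,0,0,1.3,-0.95,4.28,0.7,55,0,0,1.3,-0.95,4.28,0.7,55],
)

```text
time_s: 16.17
tcp_pos: [0.5857, 0.1381, 0.0883]
eef_rot: [-0.002, 0.041, 0.999, 0.003]
ft_force: [1.0, -0.1, 0.3]
finger_gap: 0.0469
gripper_force: 0.0
```

```bash
python3 st.py .587 .1395 .011 85.2
```

```text
16.1667 [0.586 0.138 0.088] j6 0.3094046813788271 gap 0.04693042924453215 0.0 [ 0.989 -0.099  0.292]
[ 0.075 -0.056  0.025 -0.038  0.026  1.933]
```

step_arm(
  series=[0,0,0,0,0.03,0.8,55,0,0,0,0,0.03,1.4,55,0,0,0,0,0.03,1.8,55,0,0,0,0,0.03,1.92,55,0,0,0,0,0.03,1.92,55,0,0,0,0,0.03,1.92,0,0,0,0,0,0.03,1.92,0,0,0,0,0,0.03,1.92,0],
)

```text
time_s: 16.83
tcp_pos: [0.5867, 0.1401, 0.0134]
eef_rot: [-0.001, 0.041, 0.999, 0.004]
ft_force: [-0.0, -3.2, 6.7]
finger_gap: 0.0217
gripper_force: 39.2
```

step_arm(
  series=[0,0,0,0,0,0,0,0,0,0,0,0,0,0,0,0,0,0,0,0,0,0,0,0,0,0,-0.3,0,0,0,0,0,0,-1,0,0,0,0,0,-0.3,-1.8,0,0,0,0,0,-1,-2.4,0,0,0,0,0,-2,-2.4,0],
)

```text
time_s: 17.5
tcp_pos: [0.5819, 0.0614, 0.1138]
eef_rot: [0.002, 0.039, 0.999, 0.005]
ft_force: [1.0, -0.5, -0.4]
finger_gap: 0.0214
gripper_force: 39.2
```

```bash
python3 st.py .570 -.226 .1 92.1
```

```text
17.5 [0.582 0.061 0.114] j6 0.17916655713710625 gap 0.021395627077330254 39.193075614080044 [ 0.959 -0.537 -0.428]
[ 0.103  0.052 -1.315 -0.262 -7.19   0.28 ]
```

step_arm(
  series=[0,0,-0.3,0,-0.9,0,0,0,0,-0.7,-0.1,-1.9,0,0,0,0,-1,-0.1,-2.9,0,0,0,0,-1.3,-0.2,-3.9,0,0,0,0,-1.3,-0.26,-4.9,0,0,0,0,-1.3,-0.26,-5.9,0.1,0,0,0,-1.3,-0.26,-6.6,0.2,0,0,0,-1.3,-0.26,-7.19,0.28,0],
)

```text
time_s: 18.17
tcp_pos: [0.566, -0.23, 0.0946]
eef_rot: [-0.002, -0.015, 1.0, 0.003]
ft_force: [0.3, 0.2, -1.3]
finger_gap: 0.0217
gripper_force: 39.2
```

step_arm(
  series=[0,0,0,0,0,0,0,0,0,0,0,0,0,0,0,0,0,0,0,0,0,0,0,0,0,0,0,0],
)

```text
time_s: 18.5
tcp_pos: [0.5667, -0.2265, 0.0942]
eef_rot: [-0.002, -0.016, 1.0, 0.004]
ft_force: [-0.1, 0.2, -0.4]
finger_gap: 0.0215
gripper_force: 39.2
```

```bash
python3 st.py .570 -.2255 .0155 92.1; python3 look.py top7
```

```text
18.5 [ 0.567 -0.227  0.094] j6 -0.4157207960715691 gap 0.021526106199245706 39.21259474161161 [-0.066  0.239 -0.354]
[ 0.084 -0.038 -0.043 -0.091  0.008  1.968]
((412.0, 256.0), (10.0, 6.0), 90.0) [[ 0.605 -0.171  0.02 ]] [[ 0.618 -0.163]
 [ 0.619 -0.179]
 [ 0.592 -0.179]
 [ 0.591 -0.163]]
((413.0, 279.5), (33.0, 6.0), 90.0) [[ 0.543 -0.174  0.02 ]] [[ 0.586 -0.166]
 [ 0.587 -0.182]
 [ 0.5   -0.181]
 [ 0.499 -0.166]]
```

View pics/top7c.png

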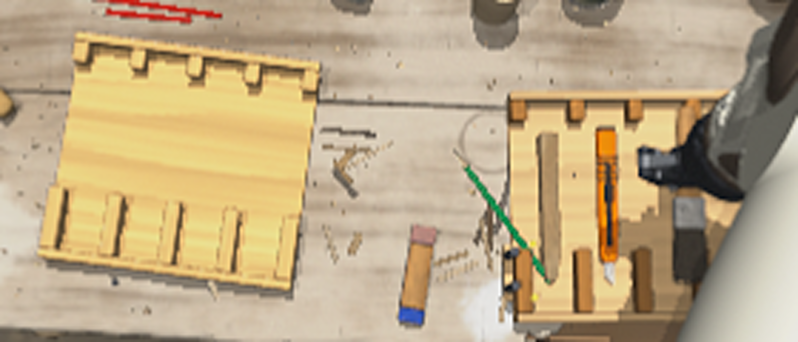

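```bash
python3 - <<'E'
from h import *
d=dict(np.load('pics/top7.npz'))
def T(v): return (np.array(v,float)+.5)/2.85-.5+[200,205]
F=onplane(d,T([(523,280),(583,280),(643,280)]),.034);B=onplane(d,T([(517,108),(576,108),(634,108)]),.034)
print(F,B,np.arctan2((B-F)[:,1],(B-F)[:,0]))
c=np.array([.549,-.199]);X=np.array([.9993,.037]);Y=np.array([-.037,.9993])
for P in(F,B):print((P[:,:2]-c)@np.c_[X,Y])
P=onplane(d,T([(548,135),(549,280),(606,130),(609,270)]),.024);print((P[:,:2]-c)@np.c_[X,Y])
P=onplane(d,T([(690,210),(689,275)]),.094);print('brush',P,(P[:,:2]-c)@np.c_[X,Y])
E
```

```text
[[ 0.478 -0.094  0.034]
 [ 0.48  -0.148  0.034]
 [ 0.482 -0.202  0.034]] [[ 0.636 -0.087  0.034]
 [ 0.637 -0.142  0.034]
 [ 0.639 -0.195  0.034]] [0.044 0.041 0.044]
[[-0.067  0.108]
 [-0.067  0.053]
 [-0.067 -0.001]]
[[0.091 0.109]
 [0.091 0.054]
 [0.091 0.   ]]
[[ 0.067  0.079]
 [-0.066  0.083]
 [ 0.072  0.025]
 [-0.057  0.028]]
brush [[ 0.539 -0.23   0.094]
 [ 0.483 -0.228  0.094]] [[-0.011 -0.031]
 [-0.067 -0.027]]
```

step_arm(
  series=[0,0,0,-0.08,0,0.7,0,0,0,0,-0.08,0,1.4,0,0,0,0,-0.08,0,1.8,0,0,0,0,-0.08,0,1.96,0,0,0,0,-0.08,0,1.96,0,0,0,0,-0.08,0,1.96,0,0,0,0,-0.08,0,1.96,30,0,0,0,-0.08,0,1.96,45],
)

```text
time_s: 19.22
tcp_pos: [0.5696, -0.2265, 0.0157]
eef_rot: [-0.002, -0.016, 1.0, 0.003]
ft_force: [1.0, 0.2, 1.2]
finger_gap: 0.0366
gripper_force: 0.0
```

step_arm(
  series=[0,0,0,0,0,0,50,0,0,0,0,0,0,50,0,0,0,0,0,-0.5,50,0,0,0,0,0,-1.3,50,0,0,0,0,0,-2.2,50,0,0,0,0,0.4,-3.2,50,0,0,0,0,0.8,-4.2,50,0,0,0,0,1.2,-5.2,50],
)

```text
time_s: 19.88
tcp_pos: [0.5681, -0.1814, 0.2214]
eef_rot: [-0.002, -0.016, 1.0, 0.004]
ft_force: [0.6, -0.0, -0.1]
finger_gap: 0.0427
gripper_force: 0.0
```

```bash
python3 - <<'E'
from h import *
o=get_obs();print(o['time_s'],o['tcp_pos'],o['finger_gap'])
print(mv([.4965,-.336,.40],2.1,False))
E
```

```text
19.8833 [ 0.568 -0.181  0.221] 0.04273957709611267
[ 0.032 -0.101 17.936  1.926 -3.774 -4.485]
```

step_arm(
  series=[0,0,1.4,0,0.3,-1,60,0,0,2.8,0.3,0.6,-2,60,0,0,4.2,0.6,0.9,-3,60,0,0,5.6,0.9,1.2,-4,60,0,0,7,1.2,1.4,-4.7,60,0,0,8.4,1.5,1.6,-4.7,60,0,-0.1,9.8,1.8,1.8,-4.7,60,0,-0.1,11.2,1.9,1.8,-4.7,60],
)

```text
time_s: 20.55
tcp_pos: [0.49, -0.1127, 0.4102]
eef_rot: [0.002, 0.458, 0.889, 0.003]
ft_force: [0.8, -0.2, 0.3]
finger_gap: 0.051
gripper_force: 0.0
```

```bash
python3 - <<'E'
from h import *
o=get_obs();print(o['time_s'],o['tcp_pos'],o['finger_gap'],o['qpos'])
print(mv([.4965,-.336,.41],2.1,False))
d=snap('scene','scene8.png');cv2.imwrite('pics/c8.png',cv2.resize(d['image'][140:270,340:480,::-1],None,fx=4.5,fy=4.5,interpolation=cv2.INTER_CUBIC))
E
```

```text
20.55 [ 0.49  -0.113  0.41 ] 0.05103144396779489 [-0.229  0.123  0.582  2.025  0.004  0.722]
[ 0.085 -0.007  6.683 -4.638 -3.111 -0.01 ]
```

View pics/c8.png

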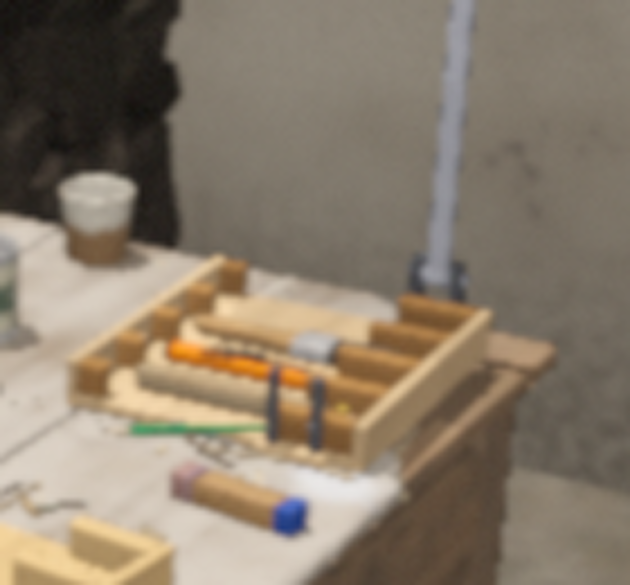

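step_arm(
  series=[0,0,1.4,-0.8,-0.5,0,60,0,0,2.8,-1.6,-1,0,60,0,0,4.2,-2.4,-1.6,0,60,0,0,5.6,-3.2,-2.2,0,60,0,0,6.7,-4,-2.7,0,60,0,0,6.7,-4.64,-3.1,0,60,0,0,6.7,-4.64,-3.1,0,60,0,0,6.7,-4.64,-3.1,0,60],
)

```text
time_s: 21.27
tcp_pos: [0.4994, -0.3388, 0.4055]
eef_rot: [-0.001, 0.693, 0.721, 0.002]
ft_force: [-0.1, 0.8, 0.2]
finger_gap: 0.051
gripper_force: 0.0
```

```bash
python3 st.py .4967 -.336 .304 2.1
```

```text
21.2667 [ 0.499 -0.339  0.406] j6 0.9318756312726274 gap 0.05097688617391695 0.0 [-0.053  0.783  0.224]
[ 0.014 -0.058  0.045  0.06  -0.068  2.539]
```

step_arm(
  series=[0,0,0,0.06,-0.07,0.8,60,0,0,0,0.06,-0.07,1.6,60,0,0,0,0.06,-0.07,2.3,60,0,0,0,0.06,-0.07,2.54,60,0,0,0,0.06,-0.07,2.54,60,0,0,0,0.06,-0.07,2.54,0,0,0,0,0.06,-0.07,2.54,0,0,0,0,0.06,-0.07,2.54,0],
  grip_force=30,
)

```text
time_s: 21.93
tcp_pos: [0.4971, -0.334, 0.3079]
eef_rot: [0.001, 0.692, 0.722, 0.003]
ft_force: [-2.8, -1.1, 5.1]
finger_gap: 0.0156
gripper_force: 9.9
```

step_arm(
  series=[0,0,0,0,0,0,0,0,0,0,0,0,0,0,0,0,0,0,0,0,0],
)

```text
time_s: 22.18
tcp_pos: [0.497, -0.3343, 0.308]
eef_rot: [0.002, 0.693, 0.721, 0.003]
ft_force: [-0.7, -0.2, 7.0]
finger_gap: 0.015
gripper_force: 29.4
```

```bash
python3 arc.py 1.0
```

```text
[ 0.497 -0.334  0.308] [-0.694 -0.195  6.987] 0.015021862655212138 29.390542209148407 [-0.594  0.255  0.52   1.832  0.005  0.936]
0.2797570587309257 1.5934064879378116
1.52 [0.519 0.002 0.008]
1.45 [1.036 0.004 0.055]
1.37 [1.548 0.005 0.14 ]
1.3 [2.052 0.006 0.262]
1.22 [2.546 0.007 0.422]
1.15 [3.027 0.008 0.618]
1.07 [3.492 0.008 0.848]
1.0 [3.938 0.008 1.113]
```

step_arm(
  series=[0,0,0,0.52,0,0.01,0,0,0,0,1.04,0,0.06,0,0,0,0,1.55,0,0.14,0,0,0,0,2.05,0,0.26,0,0,0,0,2.55,0,0.42,0,0,0,0,3.03,0,0.62,0,0,0,0,3.49,0,0.85,0,0,0,0,3.94,0,1.11,0],
)

```text
time_s: 22.85
tcp_pos: [0.4906, -0.176, 0.2631]
eef_rot: [0.001, 0.693, 0.721, 0.002]
ft_force: [-0.8, -2.1, 0.1]
finger_gap: 0.0154
gripper_force: 29.2
```

```bash
python3 arc.py 0.45
```

```text
[ 0.491 -0.176  0.263] [-0.833 -2.059  0.077] 0.015422637810655507 29.20001596212387 [-0.346  0.028  0.176  1.715  0.004  1.184]
0.2797013293405031 0.996373533061552
0.93 [0.392 0.    0.274]
0.86 [ 0.763 -0.     0.573]
0.79 [ 1.114 -0.001  0.898]
0.72 [ 1.442 -0.001  1.245]
0.65 [ 1.745 -0.002  1.614]
0.59 [ 2.022 -0.003  2.003]
0.52 [ 2.272 -0.004  2.41 ]
0.45 [ 2.494 -0.006  2.833]
```

step_arm(
  series=[0,0,0,0.39,0,0.27,0,0,0,0,0.76,0,0.57,0,0,0,0,1.11,0,0.9,0,0,0,0,1.44,0,1.25,0,0,0,0,1.75,0,1.61,0,0,0,0,2.02,0,2,0,0,0,0,2.27,0,2.41,0,0,0,0,2.49,0,2.83,0],
)

```text
time_s: 23.52
tcp_pos: [0.4867, -0.0757, 0.1497]
eef_rot: [0.0, 0.692, 0.722, 0.003]
ft_force: [-5.0, -0.6, 1.5]
finger_gap: 0.0147
gripper_force: 29.4
```

```bash
python3 arc.py 0.08
```

```text
[ 0.487 -0.076  0.15 ] [-5.011 -0.6    1.465] 0.014701220891895427 29.369922280311584 [-0.157 -0.069 -0.139  1.498  0.004  1.373]
0.27987045229664254 0.44854400154390484
0.4 [ 0.132 -0.001  0.294]
0.36 [ 0.251 -0.001  0.594]
0.31 [ 0.355 -0.002  0.899]
0.26 [ 0.445 -0.003  1.208]
0.22 [ 0.521 -0.004  1.521]
0.17 [ 0.583 -0.005  1.838]
0.13 [ 0.629 -0.006  2.157]
0.08 [ 0.662 -0.007  2.477]
```

step_arm(
  series=[0,0,0,0.13,0,0.29,0,0,0,0,0.25,0,0.59,0,0,0,0,0.36,0,0.9,0,0,0,0,0.45,0,1.21,0,0,0,0,0.52,0,1.52,0,0,0,0,0.58,0,1.84,0,0,0,0,0.63,0,2.16,0,0,0,0,0.66,0,2.48,0],
)

```text
time_s: 24.18
tcp_pos: [0.4856, -0.0496, 0.0497]
eef_rot: [-0.0, 0.693, 0.721, 0.002]
ft_force: [-4.7, 2.1, 1.0]
finger_gap: 0.0149
gripper_force: 29.7
```

```bash
python3 arc.py 0.0
```

```text
[ 0.486 -0.05   0.05 ] [-4.685  2.097  1.024] 0.01488495072571871 29.70886141061783 [-0.104 -0.055 -0.318  1.305  0.004  1.426]
0.27917449571540665 0.0768916861346397
0.07 [ 0.005 -0.     0.067]
0.06 [ 0.009 -0.     0.134]
0.05 [ 0.012 -0.     0.201]
0.04 [ 0.014 -0.001  0.268]
0.03 [ 0.016 -0.001  0.335]
0.02 [ 0.018 -0.001  0.402]
0.01 [ 0.019 -0.001  0.469]
0.0 [ 0.019 -0.001  0.536]
```

step_arm(
  series=[0,0,0,0.01,0,0.15,0,0,0,0,0.02,0,0.3,0,0,0,0,0.02,0,0.45,0,0,0,0,0.02,0,0.54,0,0,0,0,0.02,0,0.54,0,0,0,0,0.02,0,0.54,0,0,0,0,0.02,0,0.54,0],
)

```text
time_s: 24.77
tcp_pos: [0.4856, -0.0489, 0.0287]
eef_rot: [-0.001, 0.693, 0.721, 0.002]
ft_force: [-4.9, 3.0, 0.1]
finger_gap: 0.0151
gripper_force: 29.5
```

step_arm(
  series=[0,0,0,0,0,0.04,0,0,0,0,0,0,0.08,0,0,0,0,0,0,0.1,0,0,0,0,0,0,0.1,0],
)

```text
time_s: 25.1
tcp_pos: [0.4856, -0.0489, 0.0247]
eef_rot: [-0.001, 0.693, 0.721, 0.002]
ft_force: [-5.9, 2.7, 0.2]
finger_gap: 0.015
gripper_force: 29.6
```

step_arm(
  series=[0,0,0,0,0,0.05,0,0,0,0,0,0,0.1,0,0,0,0,0,0,0.1,0,0,0,0,0,0,0.1,0],
)

```text
time_s: 25.43
tcp_pos: [0.4859, -0.0489, 0.0223]
eef_rot: [-0.0, 0.693, 0.721, 0.002]
ft_force: [-10.8, 3.7, 13.6]
finger_gap: 0.0152
gripper_force: 30.9
```

step_arm(
  series=[0,0,0,0,0,0,0,0,0,0,0,0,-0.02,20,0,0,0,0,0,-0.02,50,0,0,0,0,0,-0.02,60,0,0,0,0,0,-0.02,60,0,0,0,0,0,-0.8,60,0,0,0,0,0,-1.8,60,0,0,0,0,0,-2.8,60],
)

```text
time_s: 26.1
tcp_pos: [0.4851, -0.0494, 0.1332]
eef_rot: [-0.001, 0.693, 0.721, 0.002]
ft_force: [1.3, 0.3, 0.5]
finger_gap: 0.0514
gripper_force: 0.0
```

step_arm(
  series=[0,0,0,0.9,0,-0.4,60,0,0,0,1.8,0,-0.8,60,0,0,0,2.7,0,-1,60,0,0,0,3.6,0,-1,60,0,0,0,4.5,0,-1,60,0,0,0,5.4,0,-1,60,0,0,0,6.3,0,-1,60,0,0,0,6.8,0,-1,60],
)

```text
time_s: 26.77
tcp_pos: [0.4743, 0.2255, 0.1734]
eef_rot: [-0.0, 0.692, 0.722, 0.003]
ft_force: [0.8, -1.0, -0.3]
finger_gap: 0.051
gripper_force: 0.0
```

```bash
python3 - <<'E'
from h import *
o=get_obs();print(o['tcp_pos'])
d=snap('top','top9.png');a=cv2.resize(d['image'][220:325,355:490,::-1],None,fx=2.9,fy=2.9,interpolation=cv2.INTER_CUBIC)
d=snap('scene','scene9.png');b=cv2.resize(d['image'][180:260,340:475,::-1],None,fx=2.9,fy=3.8,interpolation=cv2.INTER_CUBIC)
cv2.imwrite('pics/c9.png',np.hstack([a,b[:a.shape[0]]]))
E
```

```text
[0.474 0.226 0.173]
```

View pics/c9.png

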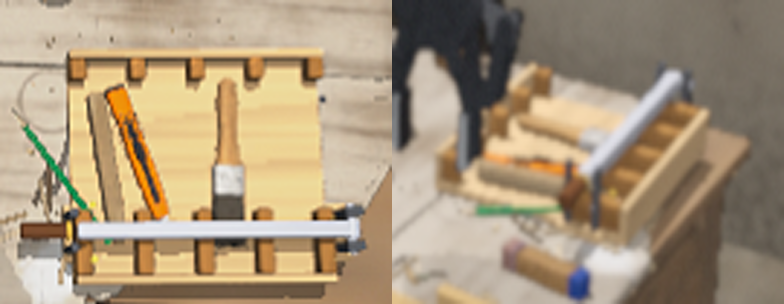

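```bash
cat > pose.py <<'E'
from h import *
import sys
c=np.array([.549,-.199]);X=np.array([.9993,.037]);Y=np.array([-.037,.9993])
def rep(d,mask,z,name):
    n,l,s,_=cv2.connectedComponentsWithStats(mask)
    ys,xs=np.nonzero(np.isin(l,[i for i in range(1,n) if s[i,4]>12]))
    if len(xs)<20: print(name,'few',len(xs));return
    P=onplane(d,np.c_[xs,ys].astype(float),z)[:,:2]
    vx,vy,x0,y0=cv2.fitLine(P.astype(np.float32),cv2.DIST_HUBER,0,.001,.001).ravel()
    if vx<0:vx,vy=-vx,-vy
    t=(P-[x0,y0])@[vx,vy];e=np.array([[x0,y0]]*2)+np.outer([t.min(),t.max()],[vx,vy])
    print(name,len(xs),'ends',e.ravel(),'cradle',((e-c)@np.c_[X,Y]).ravel(),'ang',np.degrees(np.arctan2(vy,vx)))
def masks(d):
    h=cv2.cvtColor(d['image'],cv2.COLOR_RGB2HSV);roi=np.zeros(h.shape[:2],np.uint8);roi[244:300,380:466]=255
    return h,roi
if __name__=='__main__':
    d=dict(np.load('pics/'+sys.argv[2])) if len(sys.argv)>2 else snap('top',sys.argv[1]+'.png')
    h,roi=masks(d)
    rep(d,cv2.inRange(h,(4,185,120),(18,255,255))&roi,.024,'cutter')
    pm=cv2.inRange(h,(8,50,90),(22,112,205))&roi;rep(d,pm,.024,'peg?')
    if len(sys.argv)>2:
        for y in(255,265,275,285):print(y,[tuple(int(q) for q in h[y,x]) for x in range(382,418,2)])
E
python3 pose.py x top9.npz
```

```text
cutter 224 ends [ 0.504 -0.164  0.617 -0.122] cradle [-0.044  0.037  0.071  0.074] ang 20.361542
peg? 365 ends [ 0.486 -0.129  0.629 -0.101] cradle [-0.06   0.072  0.084  0.095] ang 10.983185
255 [(22, 94, 238), (19, 101, 235), (19, 94, 195), (17, 105, 179), (17, 108, 179), (13, 168, 109), (17, 246, 242), (18, 244, 239), (17, 248, 239), (20, 94, 226), (22, 91, 238), (22, 93, 238), (22, 89, 238), (22, 91, 238), (22, 91, 238), (22, 92, 238), (23, 91, 238), (22, 92, 238)]
265 [(19, 103, 231), (19, 103, 231), (16, 98, 91), (18, 108, 181), (17, 109, 180), (18, 102, 170), (19, 101, 234), (14, 143, 105), (16, 244, 230), (120, 20, 52), (15, 217, 196), (17, 101, 212), (19, 102, 231), (19, 102, 231), (19, 101, 232), (20, 101, 232), (19, 101, 233), (19, 100, 233)]
275 [(20, 99, 233), (19, 100, 233), (19, 100, 238), (18, 92, 80), (17, 106, 190), (17, 104, 184), (17, 96, 156), (20, 99, 236), (20, 96, 238), (14, 255, 168), (17, 248, 208), (176, 33, 62), (17, 255, 248), (21, 91, 236), (20, 99, 234), (20, 99, 235), (20, 99, 235), (20, 99, 235)]
285 [(20, 97, 246), (21, 96, 238), (22, 96, 238), (22, 94, 243), (17, 98, 101), (17, 103, 178), (18, 106, 180), (17, 104, 181), (22, 94, 239), (22, 93, 238), (23, 89, 240), (14, 250, 206), (17, 244, 233), (6, 79, 94), (15, 213, 242), (23, 90, 239), (22, 92, 238), (22, 93, 238)]
```

```bash
python3 st.py .4855 -.052 .12 2.1
```

```text
26.8667 [0.474 0.225 0.173] j6 1.9687892668581688 gap 0.05126397075646581 0.0 [-0.707  0.376  0.262]
[ 0.041 -0.044  0.085 -6.941 -0.033  1.302]
```

step_arm(
  series=[0,0,0,-0.9,0,0.2,60,0,0,0,-1.9,0,0.4,60,0,0,0,-2.9,0,0.6,60,0,0,0,-3.9,0,0.8,60,0,0,0,-4.9,0,1,60,0,0,0,-5.9,0,1.2,60,0,0,0,-6.95,0,1.3,60,0,0,0,-6.95,0,1.3,60],
)

```text
time_s: 27.53
tcp_pos: [0.4853, -0.0617, 0.1196]
eef_rot: [0.0, 0.695, 0.719, 0.001]
ft_force: [0.2, 0.0, -0.8]
finger_gap: 0.0509
gripper_force: 0.0
```

```bash
python3 st.py .4855 -.052 .0265 2.1
```

```text
27.5333 [ 0.485 -0.062  0.12 ] j6 1.408941914032633 gap 0.05089755289900441 0.0 [ 0.156  0.049 -0.793]
[ 0.03  -0.018 -0.028  0.239  0.008  2.327]
```

step_arm(
  series=[0,0,0,0,0,0.8,60,0,0,0,0,0,1.6,60,0,0,0,0,0,2.2,60,0,0,0,0,0,2.35,60,0,0,0,0,0,2.35,60,0,0,0,0,0,2.35,0,0,0,0,0,0,2.35,0,0,0,0,0,0,2.35,0],
  grip_force=30,
)

```text
time_s: 28.2
tcp_pos: [0.4868, -0.0551, 0.0282]
eef_rot: [0.001, 0.693, 0.721, 0.003]
ft_force: [-23.2, -2.2, 6.8]
finger_gap: 0.0158
gripper_force: 12.4
```

step_arm(
  series=[0,0,0,0,0,0,0,0,0,0,0,0,0,0,0,0,0,0,0,0,0],
)

```text
time_s: 28.45
tcp_pos: [0.486, -0.0551, 0.0282]
eef_rot: [0.0, 0.693, 0.721, 0.002]
ft_force: [-8.1, -1.0, 8.8]
finger_gap: 0.0148
gripper_force: 29.5
```

```bash
python3 arc.py 0.85; python3 arc.py 1.65|tail -8
```

```text
[ 0.486 -0.055  0.028] [-8.136 -0.981  8.767] 0.014815770624037291 29.46391761302948 [-0.115 -0.042 -0.349  1.261  0.003  1.415]
0.2728623654043664 -0.0004832295346546918
0.11 [-0.036  0.002 -0.724]
0.21 [-0.149  0.004 -1.44 ]
0.32 [-0.337  0.006 -2.14 ]
0.42 [-0.599  0.007 -2.816]
0.53 [-0.931  0.008 -3.461]
0.64 [-1.329  0.009 -4.066]
0.74 [-1.79   0.009 -4.627]
0.85 [-2.307  0.009 -5.135]
0.21 [-0.14   0.004 -1.398]
0.41 [-0.564  0.007 -2.737]
0.62 [-1.253  0.009 -3.962]
0.82 [-2.179  0.009 -5.019]
1.03 [-3.302  0.008 -5.864]
1.24 [-4.574  0.005 -6.462]
1.44 [-5.942  0.002 -6.786]
1.65 [-7.347 -0.003 -6.824]
```

step_arm(
  series=[0,0,0,-0.04,0,-0.72,0,0,0,0,-0.15,0,-1.44,0,0,0,0,-0.34,0,-2.14,0,0,0,0,-0.6,0,-2.82,0,0,0,0,-0.93,0,-3.46,0,0,0,0,-1.33,0,-4.07,0,0,0,0,-1.79,0,-4.63,0,0,0,0,-2.31,0,-5.14,0],
)

```text
time_s: 29.12
tcp_pos: [0.4894, -0.1483, 0.2343]
eef_rot: [0.001, 0.692, 0.722, 0.003]
ft_force: [2.6, -2.5, -5.8]
finger_gap: 0.0145
gripper_force: 33.2
```

```bash
python3 arc.py 1.6
```

```text
[ 0.489 -0.148  0.234] [ 2.63  -2.494 -5.761] 0.014517953993918573 33.24566423892975 [-0.297 -0.009  0.083  1.659  0.005  1.233]
0.2732890208477814 0.8537042563894479
0.95 [-0.498 -0.    -0.397]
1.04 [-1.032 -0.001 -0.747]
1.13 [-1.595 -0.001 -1.045]
1.23 [-2.184 -0.003 -1.289]
1.32 [-2.793 -0.004 -1.478]
1.41 [-3.417 -0.006 -1.609]
1.51 [-4.05  -0.009 -1.681]
1.6 [-4.688 -0.012 -1.694]
```

step_arm(
  series=[0,0,0,-0.5,0,-0.4,0,0,0,0,-1.03,0,-0.75,0,0,0,0,-1.6,0,-1.05,0,0,0,0,-2.18,0,-1.29,0,0,0,0,-2.79,0,-1.48,0,0,0,0,-3.42,0,-1.61,0,0,0,0,-4.05,0,-1.68,0,0,0,0,-4.69,0,-1.69,0],
)

```text
time_s: 29.78
tcp_pos: [0.4969, -0.3364, 0.3007]
eef_rot: [0.001, 0.692, 0.721, 0.003]
ft_force: [2.9, 1.9, -2.8]
finger_gap: 0.0149
gripper_force: 40.7
```

step_arm(
  series=[0,0,0,0,0,0,0,0,0,0,0,0,0,30,0,0,0,0,0,0,60,0,0,0,0,0,0,60,0,0,0,0,0,0,60,0,0,0,0,0,-1,60,0,0,0,0,0,-2,60,0,0,0,0,0,-2.2,60],
)

```text
time_s: 30.45
tcp_pos: [0.4958, -0.3349, 0.3917]
eef_rot: [0.002, 0.692, 0.722, 0.003]
ft_force: [-0.3, 0.2, 1.7]
finger_gap: 0.0512
gripper_force: 0.0
```

```bash
python3 st.py .5 -.02 .36 50
```

```text
30.45 [ 0.496 -0.335  0.392] j6 0.9330955413937378 gap 0.051171800490709206 0.0 [-0.275  0.244  1.682]
[ 0.08   0.026 -9.526  7.86   0.425  0.8  ]
```

step_arm(
  series=[0,0,-1.3,1,0,0,50,0,0,-2.6,2,0.1,0,45,0,0,-3.9,3,0.2,0.2,40,0,0,-5.2,4,0.2,0.4,40,0,0,-6.5,5,0.3,0.6,40,0,0,-7.8,6,0.3,0.8,40,0,0,-9,7,0.4,0.8,40,0,0,-9.5,8,0.4,0.8,40],
)

```text
time_s: 31.12
tcp_pos: [0.4988, -0.0131, 0.3556]
eef_rot: [0.001, 0.34, 0.94, 0.002]
ft_force: [0.6, -0.1, 0.3]
finger_gap: 0.034
gripper_force: 0.0
```

```bash
python3 st.py .5 .17 .3 86
```

```text
31.1167 [ 0.499 -0.013  0.356] j6 0.666157942840987 gap 0.03399867614677111 0.0 [ 0.608 -0.132  0.284]
[ 0.052  0.018 -7.159  2.907  3.53   1.406]
```

step_arm(
  series=[0,0,-1.4,0.5,0.6,0.2,40,0,0,-2.8,1,1.2,0.4,40,0,0,-4.2,1.5,1.8,0.7,40,0,0,-5.6,2,2.4,1,40,0,0,-7.1,2.5,3,1.3,40,0,0,-7.1,2.9,3.5,1.4,40,0,0,-7.1,2.9,3.5,1.4,40],
)

```text
time_s: 31.7
tcp_pos: [0.5004, 0.1705, 0.2988]
eef_rot: [0.0, 0.038, 0.999, 0.002]
ft_force: [-0.0, -0.0, 0.2]
finger_gap: 0.0342
gripper_force: 0.0
```

```bash
python3 pose.py top10; python3 - <<'E'
from h import *
d=dict(np.load('pics/top10.npz'));cv2.imwrite('pics/top10c.png',cv2.resize(d['image'][225:320,355:485,::-1],None,fx=6,fy=6,interpolation=cv2.INTER_CUBIC))
E
```

```text
cutter 223 ends [ 0.503 -0.163  0.617 -0.122] cradle [-0.044  0.038  0.071  0.074] ang 19.703875
peg? 427 ends [ 0.478 -0.124  0.631 -0.104] cradle [-0.068  0.077  0.086  0.092] ang 7.579551
```

View pics/top10c.png

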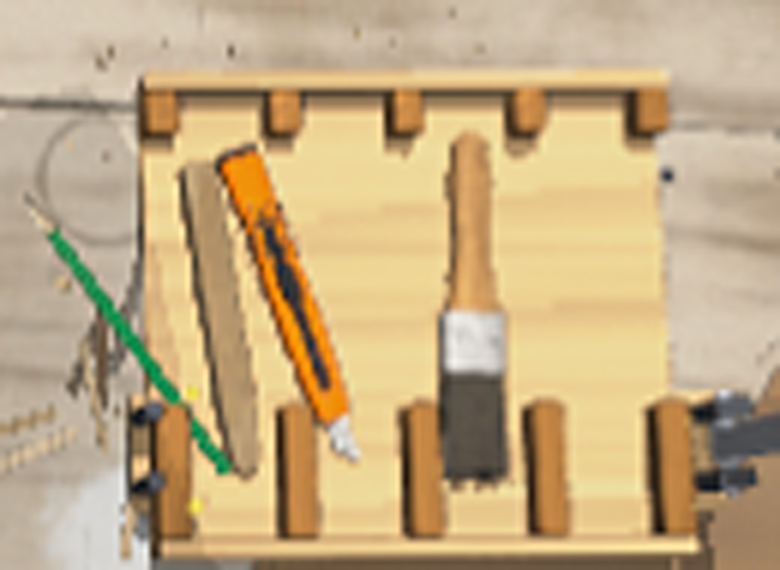

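```bash
python3 - <<'E'
from h import *
d=dict(np.load('pics/top10.npz'))
def T(v): return (np.array(v,float)+.5)/6-.5+[355,225]
P=onplane(d,T([(240,155),(351,460),(307,350),(250,350),(243,472),(200,165)]),.024);print(P)
v=P[0]-P[1];print(np.linalg.norm(v),np.degrees(np.arctan2(v[1],v[0])),P[1]+v*.38)
E
python3 st.py .530 -.154 .10 110
```

```text
[[ 0.618 -0.124  0.024]
 [ 0.486 -0.173  0.024]
 [ 0.533 -0.154  0.024]
 [ 0.532 -0.129  0.024]
 [ 0.479 -0.126  0.024]
 [ 0.613 -0.107  0.024]]
0.1405167077791612 20.18289293683432 [ 0.536 -0.154  0.024]
31.75 [0.5   0.169 0.3  ] j6 0.4015819804255108 gap 0.03422651606366711 0.0 [-0.651  0.569 -0.057]
[ 0.034  0.026 -4.89  -1.353 -8.005  4.967]
```

step_arm(
  series=[0,0,-0.8,-0.2,-1,0.6,35,0,0,-1.6,-0.4,-2,1.2,33,0,0,-2.4,-0.5,-3,1.8,33,0,0,-3.2,-0.7,-4,2.4,33,0,0,-4,-0.9,-5,3,33,0,0,-4.9,-1,-6,3.6,33,0,0,-4.9,-1.2,-7,4.3,33,0,0,-4.9,-1.35,-8.05,5,33],
)

```text
time_s: 32.42
tcp_pos: [0.526, -0.119, 0.1267]
eef_rot: [0.003, -0.172, 0.985, 0.001]
ft_force: [2.4, -1.3, 0.2]
finger_gap: 0.0281
gripper_force: 0.0
```

step_arm(
  series=[0,0,0,0,0,0,33,0,0,0,0,0,0,33,0,0,0,0,0,0,33],
)

```text
time_s: 32.67
tcp_pos: [0.5263, -0.117, 0.1277]
eef_rot: [0.002, -0.172, 0.985, 0.001]
ft_force: [0.5, -0.6, 1.0]
finger_gap: 0.0281
gripper_force: 0.0
```

```bash
python3 st.py .530 -.156 .035 110.2
```

```text
32.6667 [ 0.526 -0.117  0.128] j6 -0.5657418702409792 gap 0.02809639362443938 0.0 [ 0.529 -0.646  0.989]
[ 0.023  0.056 -0.089  0.255 -0.953  2.313]
```

step_arm(
  series=[0,0,0,0.25,-0.5,0.3,33,0,0,-0.1,0.25,-0.95,0.8,33,0,0,-0.1,0.25,-0.95,1.6,33,0,0,-0.1,0.25,-0.95,2.3,33,0,0,-0.1,0.25,-0.95,2.3,33,0,0,-0.1,0.25,-0.95,2.3,33,0,0,-0.1,0.25,-0.95,2.3,33],
)

```text
time_s: 33.25
tcp_pos: [0.5315, -0.155, 0.0373]
eef_rot: [0.003, -0.177, 0.984, 0.001]
ft_force: [0.1, -1.5, 1.0]
finger_gap: 0.0282
gripper_force: 0.0
```

```bash
python3 st.py .530 -.156 .016 110.2
```

```text
33.25 [ 0.531 -0.155  0.037] j6 -0.6419245386909158 gap 0.028171764480662293 0.0 [ 0.096 -1.5    1.028]
[ 0.006  0.075  0.038  0.046 -0.011  0.532]
```

step_arm(
  series=[0,0,0,0.04,0,0.12,33,0,0,0,0.04,0,0.25,33,0,0,0,0.04,0,0.38,33,0,0,0,0.04,0,0.45,33,0,0,0,0.04,0,0.45,33],
)

```text
time_s: 33.67
tcp_pos: [0.5284, -0.1559, 0.016]
eef_rot: [0.001, -0.176, 0.984, 0.002]
ft_force: [-0.3, -0.6, 0.0]
finger_gap: 0.0281
gripper_force: 0.0
```

```bash
python3 st.py .530 -.156 .014 110.2
```

```text
33.6667 [ 0.528 -0.156  0.016] j6 -0.6437560674620441 gap 0.028079342437869775 0.0 [-0.274 -0.557  0.   ]
[ 0.032  0.039  0.024 -0.036 -0.017  0.05 ]
```

No contact forces; close, lift, and turn back into the lane.

step_arm(
  series=[0,0,0,0,0,0.05,0,0,0,0,0,0,0.05,0,0,0,0,0,0,0.05,0,0,0,0,0,0,0.05,0,0,0,0,0,0,0.05,0,0,0,0,0,0,-0.2,0,0,0,0,0,0,-0.7,0,0,0,0,0,0,-1.2,0],
  grip_force=40,
)

```text
time_s: 34.33
tcp_pos: [0.5277, -0.1558, 0.064]
eef_rot: [0.001, -0.176, 0.984, 0.002]
ft_force: [0.8, -0.7, -0.0]
finger_gap: 0.0176
gripper_force: 40.2
```

```bash
python3 st.py .530 -.1725 .06 92.1; python3 pose.py top11
```

```text
34.3333 [ 0.528 -0.156  0.064] j6 -0.6441350566218117 gap 0.017583866539848846 40.20149767398834 [ 0.816 -0.709 -0.004]
[ 0.053  0.016  3.642  0.09  -0.411  0.099]
cutter 153 ends [ 0.506 -0.169  0.625 -0.131] cradle [-0.042  0.032  0.078  0.065] ang 17.451471
peg? 518 ends [ 0.484 -0.142  0.615 -0.112] cradle [-0.063  0.059  0.069  0.084] ang 12.700571
```

step_arm(
  series=[0,0,1.2,0.05,-0.2,0,0,0,0,2.4,0.1,-0.41,0,0,0,0,3.6,0.13,-0.41,0,0,0,0,3.6,0.13,-0.41,0,0,0,0,3.6,0.13,-0.41,0,0,0,0,3.6,0.13,-0.41,0,0],
)

```text
time_s: 34.88
tcp_pos: [0.5293, -0.173, 0.0643]
eef_rot: [0.001, -0.022, 1.0, 0.002]
ft_force: [-0.9, 0.4, -0.2]
finger_gap: 0.0176
gripper_force: 40.2
```

```bash
python3 st.py .527 -.1725 .0155 92.1; python3 pose.py top12
```

```text
34.8833 [ 0.529 -0.173  0.064] j6 -0.36243505530116416 gap 0.017578755858966566 40.20640254020691 [-0.949  0.437 -0.208]
[0.046 0.032 0.086 0.06  0.01  1.221]
cutter 142 ends [ 0.507 -0.182  0.632 -0.176] cradle [-0.041  0.018  0.083  0.019] ang 2.72367
peg? 584 ends [ 0.484 -0.134  0.631 -0.109] cradle [-0.063  0.068  0.085  0.087] ang 9.583334
```

step_arm(
  series=[0,0,0,0.05,0,0.5,0,0,0,0,0.05,0,0.9,0,0,0,0,0.05,0,1.15,0,0,0,0,0.05,0,1.23,0,0,0,0,0.05,0,1.23,0,0,0,0,0.05,0,1.23,0,0,0,0,0.05,0,1.23,20,0,0,0,0.05,0,1.23,33],
)

```text
time_s: 35.6
tcp_pos: [0.5279, -0.1732, 0.0156]
eef_rot: [0.002, -0.021, 1.0, 0.002]
ft_force: [0.0, 0.3, -0.7]
finger_gap: 0.0274
gripper_force: 0.0
```

step_arm(
  series=[0,0,0,0,0,0,36,0,0,0,0,0,0,36,0,0,0,0,0,-0.5,36,0,0,0,0,0,-1.3,36,0,0,0,0,0.6,-2.2,40,0,0,0,0,1.6,-3.2,40,0,0,0,0,2.6,-3.8,40,0,0,0,0,3.6,-3.8,40],
)

```text
time_s: 36.27
tcp_pos: [0.523, -0.0462, 0.1687]
eef_rot: [0.004, -0.019, 1.0, 0.001]
ft_force: [1.6, -0.4, -0.9]
finger_gap: 0.0342
gripper_force: 0.0
```

step_arm(
  series=[0,0,0,0,1,0,40,0,0,0,0,2,0,40,0,0,0,0,3,0,40,0,0,0,0,4,0,40],
)

```text
time_s: 36.6
tcp_pos: [0.5152, 0.1153, 0.1654]
eef_rot: [0.002, -0.02, 1.0, 0.002]
ft_force: [1.7, -0.1, 0.1]
finger_gap: 0.0342
gripper_force: 0.0
```

```bash
python3 pose.py top13; python3 - <<'E'
from pose import *
d=dict(np.load('pics/top13.npz'));h,roi=masks(d);print(get_obs()['tcp_pos'])
r=roi.copy();r[:,:]=0;r[250:300,386:402]=255
rep(d,cv2.inRange(h,(8,80,60),(18.5,125,210))&r,.024,'peg')
for y in(256,266,276,286,296):
    print(y,[(x,int(h[y,x,2])) for x in range(382,404)])
r[:,:]=0;r[250:308,424:446]=255
E
```

```text
cutter 221 ends [ 0.502 -0.172  0.62  -0.165] cradle [-0.046  0.029  0.073  0.032] ang 3.6077015
peg? 418 ends [ 0.493 -0.24   0.578 -0.08 ] cradle [-0.057 -0.039  0.033  0.118] ang 62.107193
[0.515 0.121 0.165]
peg 343 ends [ 0.489 -0.125  0.613 -0.106] cradle [-0.057  0.076  0.068  0.091] ang 8.785283
256 [(382, 231), (383, 233), (384, 243), (385, 57), (386, 190), (387, 200), (388, 183), (389, 176), (390, 180), (391, 165), (392, 245), (393, 241), (394, 239), (395, 239), (396, 239), (397, 239), (398, 239), (399, 239), (400, 239), (401, 239), (402, 239), (403, 239)]
266 [(382, 212), (383, 212), (384, 213), (385, 218), (386, 133), (387, 115), (388, 179), (389, 179), (390, 181), (391, 180), (392, 181), (393, 181), (394, 235), (395, 232), (396, 232), (397, 231), (398, 231), (399, 232), (400, 231), (401, 115), (402, 236), (403, 233)]
276 [(382, 221), (383, 222), (384, 222), (385, 223), (386, 225), (387, 232), (388, 80), (389, 151), (390, 192), (391, 190), (392, 186), (393, 183), (394, 173), (395, 232), (396, 240), (397, 239), (398, 238), (399, 238), (400, 238), (401, 238), (402, 238), (403, 239)]
286 [(382, 239), (383, 229), (384, 226), (385, 225), (386, 225), (387, 226), (388, 229), (389, 218), (390, 84), (391, 186), (392, 186), (393, 186), (394, 186), (395, 185), (396, 181), (397, 245), (398, 241), (399, 240), (400, 239), (401, 239), (402, 239), (403, 239)]
296 [(382, 184), (383, 176), (384, 179), (385, 179), (386, 159), (387, 151), (388, 147), (389, 206), (390, 251), (391, 133), (392, 98), (393, 181), (394, 187), (395, 188), (396, 194), (397, 185), (398, 243), (399, 243), (400, 247), (401, 53), (402, 123), (403, 208)]
```

```bash
python3 st.py .552 -.1155 .05 98.3
```

```text
36.65 [0.515 0.121 0.165] j6 0.18385711753368406 gap 0.03436428346352628 0.0 [-1.401  4.667 -1.251]
[ 0.068  0.049 -1.152 -0.657 -5.968  2.844]
```

step_arm(
  series=[0,0,-0.4,-0.1,-1,0,40,0,0,-0.8,-0.2,-2,0.3,40,0,0,-1.15,-0.4,-3,0.8,40,0,0,-1.15,-0.5,-4,1.3,40,0,0,-1.15,-0.65,-5,1.8,40,0,0,-1.15,-0.65,-5.97,2.3,40,0,0,-1.15,-0.65,-5.97,2.6,40,0,0,-1.15,-0.65,-5.97,2.6,40],
)

```text
time_s: 37.32
tcp_pos: [0.5496, -0.1263, 0.0563]
eef_rot: [-0.001, -0.069, 0.998, 0.002]
ft_force: [-0.1, 0.9, -0.5]
finger_gap: 0.0342
gripper_force: 0.0
```

step_arm(
  series=[0,0,0,0,0,0,40,0,0,0,0,0,0,40,0,0,0,0,0,0,40],
)

```text
time_s: 37.57
tcp_pos: [0.5523, -0.1228, 0.0618]
eef_rot: [0.003, -0.071, 0.997, 0.001]
ft_force: [-0.5, -0.7, -0.3]
finger_gap: 0.034
gripper_force: 0.0
```

```bash
python3 st.py .552 -.1155 .013 98.3
```

```text
37.5667 [ 0.552 -0.123  0.062] j6 -0.3632470904835642 gap 0.034023692685317866 0.0 [-0.454 -0.655 -0.335]
[ 0.028  0.065 -0.03  -0.012  0.18   1.22 ]
```

step_arm(
  series=[0,0,0,0,0.18,0.1,40,0,0,0,0,0.18,0.6,40,0,0,0,0,0.18,1,40,0,0,0,0,0.18,1.21,40,0,0,0,0,0.18,1.21,40,0,0,0,0,0.18,1.21,0,0,0,0,0,0.18,1.21,0,0,0,0,0,0.18,1.21,0],
)

```text
time_s: 38.23
tcp_pos: [0.5514, -0.1165, 0.0131]
eef_rot: [0.003, -0.07, 0.998, 0.001]
ft_force: [-0.0, 0.6, 0.5]
finger_gap: 0.0151
gripper_force: 40.9
```

step_arm(
  series=[0,0,0,0,0,0,0,0,0,0,0,0,0,0,0,0,0,0,0,-0.3,0,0,0,0,0,0,-0.6,0,0,0,0,0,0,-0.6,0],
)

```text
time_s: 38.65
tcp_pos: [0.552, -0.117, 0.0393]
eef_rot: [0.004, -0.07, 0.998, 0.001]
ft_force: [0.6, -0.4, 1.2]
finger_gap: 0.0153
gripper_force: 40.9
```

```bash
python3 st.py .551 -.118 .036 92.1
```

```text
38.65 [ 0.552 -0.117  0.039] j6 -0.3515597762275459 gap 0.015327278862805127 40.89238199405372 [ 0.597 -0.38   1.241]
[ 0.023  0.084  1.193  0.029 -0.022  0.082]
```

step_arm(
  series=[0,0,1.2,0.03,-0.02,0,0,0,0,1.2,0.03,-0.02,0,0,0,0,1.2,0.03,-0.02,0.3,0,0,0,1.2,0.03,-0.02,0.58,0,0,0,1.2,0.03,-0.02,0.58,0,0,0,1.2,0.03,-0.02,0.58,0,0,0,1.2,0.03,-0.02,0.58,20,0,0,1.2,0.03,-0.02,0.58,40],
)

```text
time_s: 39.32
tcp_pos: [0.5492, -0.1173, 0.0119]
eef_rot: [0.001, -0.019, 1.0, 0.002]
ft_force: [0.5, -0.4, -0.3]
finger_gap: 0.0278
gripper_force: 0.0
```

step_arm(
  series=[0,0,0,0,0,0,40,0,0,0,0,0,0,40,0,0,0,0,0,-0.5,40,0,0,0,0,0,-1.3,40,0,0,0,0,0.6,-2.2,40,0,0,0,0,1.6,-3.2,40,0,0,0,0,2.6,-4.2,40,0,0,0,0,3.6,-5.2,40],
)

```text
time_s: 39.98
tcp_pos: [0.5446, -0.0059, 0.19]
eef_rot: [0.002, -0.018, 1.0, 0.002]
ft_force: [1.1, 0.3, 0.3]
finger_gap: 0.0342
gripper_force: 0.0
```

step_arm(
  series=[0,0,0,0,0.9,-0.5,40,0,0,0,0,1.5,-0.8,50,0,0,0,0,1.5,-0.8,60,0,0,0,0,1.5,-0.8,60],
)

```text
time_s: 40.32
tcp_pos: [0.543, 0.0541, 0.2212]
eef_rot: [0.002, -0.019, 1.0, 0.002]
ft_force: [-0.5, -0.1, -0.6]
finger_gap: 0.0514
gripper_force: 0.0
```

```bash
python3 pose.py top14; python3 - <<'E'
from pose import *
d=dict(np.load('pics/top14.npz'));h,roi=masks(d);print(get_obs()['tcp_pos'])
r=roi.copy();r[:,:]=0;r[250:300,386:402]=255
rep(d,cv2.inRange(h,(8,80,60),(18.5,125,210))&r,.024,'peg')
r[:]=0;r[270:306,425:445]=255
rep(d,cv2.inRange(h,(0,0,30),(180,90,130))&r,.024,'bristle')
print(mv([.4965,-.337,.41],2.1,False))
E
```

```text
cutter 221 ends [ 0.502 -0.172  0.62  -0.169] cradle [-0.046  0.029  0.073  0.028] ang 1.7188815
peg? 421 ends [ 0.491 -0.239  0.582 -0.09 ] cradle [-0.059 -0.037  0.037  0.108] ang 58.517876
[0.543 0.053 0.22 ]
peg 355 ends [ 0.49  -0.12   0.613 -0.115] cradle [-0.056  0.081  0.067  0.082] ang 2.2128325
bristle 195 ends [ 0.479 -0.232  0.548 -0.212] cradle [-0.071 -0.031 -0.002 -0.013] ang 16.097466
[ -0.002   0.059 -17.991   1.504  -9.69   -4.779]
```

step_arm(
  series=[0,0,1.4,0,-0.3,-1,60,0,0,2.8,0,-0.6,-2,60,0,0,4.2,0.3,-1,-3,60,0,0,5.6,0.5,-1.5,-4,60,0,0,7,0.8,-2.3,-4.8,60,0,0,8.4,1,-3.2,-4.8,60,0,0,9.8,1.2,-4.1,-4.8,60,0,0,11.2,1.3,-5,-4.8,60],
)

```text
time_s: 41.03
tcp_pos: [0.4962, -0.1525, 0.4122]
eef_rot: [0.001, 0.457, 0.89, 0.002]
ft_force: [0.5, -0.1, 0.7]
finger_gap: 0.0513
gripper_force: 0.0
```

```bash
python3 st.py .4968 -.337 .405 2.1
```

```text
41.0333 [ 0.496 -0.153  0.412] j6 0.6481949983937997 gap 0.051269076330372705 0.0 [ 0.47  -0.057  0.725]
[ 0.055 -0.016  6.71  -3.757 -2.676  0.166]
```

step_arm(
  series=[0,0,1.4,-0.8,-0.5,0,60,0,0,2.8,-1.6,-1,0,60,0,0,4.2,-2.4,-1.6,0,60,0,0,5.6,-3.2,-2.2,0,60,0,0,6.7,-3.75,-2.67,0.1,60,0,0,6.7,-3.75,-2.67,0.1,60,0,0,6.7,-3.75,-2.67,0.1,60,0,0,6.7,-3.75,-2.67,0.1,60],
)

```text
time_s: 41.7
tcp_pos: [0.4988, -0.3343, 0.4063]
eef_rot: [-0.001, 0.691, 0.723, 0.002]
ft_force: [0.4, 1.0, -0.3]
finger_gap: 0.0511
gripper_force: 0.0
```

```bash
python3 st.py .4967 -.336 .302 2.1
```

```text
41.7 [ 0.499 -0.334  0.406] j6 0.9337995339334731 gap 0.0510534834004917 0.0 [ 0.386  1.031 -0.313]
[ 0.026 -0.05   0.087 -0.052 -0.06   2.606]
```

step_arm(
  series=[0,0,0.1,-0.05,-0.06,0.8,60,0,0,0.1,-0.05,-0.06,1.6,60,0,0,0.1,-0.05,-0.06,2.3,60,0,0,0.1,-0.05,-0.06,2.6,60,0,0,0.1,-0.05,-0.06,2.6,60,0,0,0.1,-0.05,-0.06,2.6,0,0,0,0.1,-0.05,-0.06,2.6,0,0,0,0.1,-0.05,-0.06,2.6,0],
  grip_force=30,
)

```text
time_s: 42.37
tcp_pos: [0.4976, -0.3352, 0.3049]
eef_rot: [0.001, 0.694, 0.72, 0.002]
ft_force: [-15.8, -0.7, 10.4]
finger_gap: 0.0154
gripper_force: 11.6
```

step_arm(
  series=[0,0,0,0,0,0,0,0,0,0,0,0,0,0,0,0,0,0,0,0,0],
)

```text
time_s: 42.62
tcp_pos: [0.4971, -0.3354, 0.305]
eef_rot: [0.001, 0.694, 0.72, 0.002]
ft_force: [-3.7, 0.4, 6.6]
finger_gap: 0.015
gripper_force: 29.5
```

```bash
python3 arc.py 1.0
```

```text
[ 0.497 -0.335  0.305] [-3.666  0.359  6.63 ] 0.015026203175679227 29.508326053619385 [-0.596  0.256  0.515  1.827  0.004  0.939]
0.27683570876080477 1.597816680904718
1.52 [ 0.517 -0.     0.006]
1.45 [ 1.033 -0.001  0.051]
1.37 [ 1.544 -0.002  0.134]
1.3 [ 2.047 -0.003  0.255]
1.22 [ 2.539 -0.004  0.413]
1.15 [ 3.019 -0.005  0.608]
1.07 [ 3.482 -0.007  0.837]
1.0 [ 3.927 -0.008  1.101]
```

step_arm(
  series=[0,0,0,0.52,0,0.01,0,0,0,0,1.03,0,0.05,0,0,0,0,1.54,0,0.13,0,0,0,0,2.05,0,0.26,0,0,0,0,2.54,0,0.41,0,0,0,0,3.02,0,0.61,0,0,0,0,3.48,0,0.84,0,0,0,0,3.93,0,1.1,0],
)

```text
time_s: 43.28
tcp_pos: [0.4909, -0.1776, 0.2605]
eef_rot: [0.0, 0.694, 0.72, 0.002]
ft_force: [-7.8, -3.0, -0.5]
finger_gap: 0.0148
gripper_force: 29.4
```

```bash
python3 arc.py 0.45
```

```text
[ 0.491 -0.178  0.261] [-7.836 -2.957 -0.492] 0.014837230207896783 29.37823712825775 [-0.349  0.031  0.174  1.712  0.003  1.186]
0.2766886606883682 0.9960696842610177
0.93 [ 0.387 -0.001  0.271]
0.86 [ 0.755 -0.002  0.567]
0.79 [ 1.101 -0.004  0.888]
0.72 [ 1.425 -0.005  1.232]
0.65 [ 1.725 -0.006  1.597]
0.59 [ 1.999 -0.008  1.981]
0.52 [ 2.246 -0.009  2.383]
0.45 [ 2.465 -0.01   2.802]
```

step_arm(
  series=[0,0,0,0.39,0,0.27,0,0,0,0,0.76,0,0.57,0,0,0,0,1.1,0,0.89,0,0,0,0,1.43,0,1.23,0,0,0,0,1.73,0,1.6,0,0,0,0,2,0,1.98,0,0,0,0,2.25,0,2.38,0,0,0,0,2.47,0,2.8,0],
)

```text
time_s: 43.95
tcp_pos: [0.487, -0.0782, 0.1478]
eef_rot: [-0.001, 0.694, 0.72, 0.001]
ft_force: [-12.3, -0.4, 0.9]
finger_gap: 0.0147
gripper_force: 29.2
```

```bash
python3 arc.py 0.08
```

```text
[ 0.487 -0.078  0.148] [-12.314  -0.351   0.926] 0.014686626729866785 29.16745752096176 [-0.161 -0.063 -0.137  1.498  0.003  1.373]
0.2768376452317128 0.4464392488800502
0.4 [ 0.129 -0.     0.289]
0.35 [ 0.245 -0.     0.584]
0.31 [ 0.348 -0.     0.884]
0.26 [ 0.436 -0.001  1.189]
0.22 [ 0.511 -0.001  1.497]
0.17 [ 0.571 -0.001  1.808]
0.13 [ 0.617 -0.001  2.122]
0.08 [ 0.649 -0.001  2.437]
```

step_arm(
  series=[0,0,0,0.13,-0.01,0.29,0,0,0,0,0.25,-0.02,0.58,0,0,0,0,0.35,-0.03,0.88,0,0,0,0,0.44,-0.03,1.19,0,0,0,0,0.51,-0.03,1.5,0,0,0,0,0.57,-0.03,1.81,0,0,0,0,0.62,-0.03,2.12,0,0,0,0,0.65,-0.03,2.44,0],
)

```text
time_s: 44.62
tcp_pos: [0.4859, -0.0522, 0.0502]
eef_rot: [-0.001, 0.694, 0.72, 0.002]
ft_force: [-7.8, 1.0, 1.8]
finger_gap: 0.0147
gripper_force: 29.2
```

```bash
python3 arc.py 0.0
```

```text
[ 0.486 -0.052  0.05 ] [-7.759  1.     1.755] 0.014700560714313032 29.16832745075226 [-0.109 -0.052 -0.315  1.307  0.004  1.425]
0.27664070574137584 0.07924361324579267
0.07 [ 0.005 -0.     0.068]
0.06 [ 0.009 -0.     0.137]
0.05 [ 0.012 -0.     0.205]
0.04 [ 0.015 -0.     0.274]
0.03 [ 0.017 -0.     0.342]
0.02 [ 0.019 -0.     0.411]
0.01 [ 0.02  -0.     0.479]
0.0 [ 0.02  -0.001  0.548]
```

step_arm(
  series=[0,0,0,0.01,0,0.15,0,0,0,0,0.02,0,0.3,0,0,0,0,0.02,0,0.45,0,0,0,0,0.02,0,0.6,0,0,0,0,0.02,0,0.66,0,0,0,0,0.02,0,0.66,0,0,0,0,0.02,0,0.66,0],
)

```text
time_s: 45.2
tcp_pos: [0.4862, -0.0514, 0.0263]
eef_rot: [-0.001, 0.694, 0.72, 0.002]
ft_force: [-16.7, 3.1, 19.8]
finger_gap: 0.0152
gripper_force: 31.7
```

step_arm(
  series=[0,0,0,0,0,0.03,0,0,0,0,0,0,0.06,0,0,0,0,0,0,0.06,0],
)

```text
time_s: 45.45
tcp_pos: [0.4864, -0.0514, 0.0256]
eef_rot: [-0.0, 0.694, 0.72, 0.003]
ft_force: [-23.9, 2.9, 35.1]
finger_gap: 0.0148
gripper_force: 33.2
```

step_arm(
  series=[0,0,0,0,0,-0.06,0,0,0,0,0,0,-0.06,15,0,0,0,0,0,-0.06,40,0,0,0,0,0,-0.06,60,0,0,0,0,0,-0.06,60,0,0,0,0,0,-0.8,60,0,0,0,0,0,-1.8,60,0,0,0,0,0,-2.8,60],
)

```text
time_s: 46.12
tcp_pos: [0.486, -0.052, 0.1342]
eef_rot: [-0.001, 0.694, 0.72, 0.002]
ft_force: [0.9, -0.1, -0.0]
finger_gap: 0.0512
gripper_force: 0.0
```

step_arm(
  series=[0,0,0,0.9,0,-0.5,60,0,0,0,1.8,0,-1,60,0,0,0,2.7,0,-1,60,0,0,0,3.6,0,-1,60,0,0,0,4.5,0,-1,60,0,0,0,5.4,0,-1,60,0,0,0,6,0,-1,60,0,0,0,6,0,-1,60],
)

```text
time_s: 46.78
tcp_pos: [0.4776, 0.1915, 0.1742]
eef_rot: [-0.0, 0.693, 0.721, 0.003]
ft_force: [0.4, -1.5, 0.5]
finger_gap: 0.0511
gripper_force: 0.0
```

```bash
python3 pose.py top15; python3 - <<'E'
from pose import *
d=dict(np.load('pics/top15.npz'));h,roi=masks(d);print(get_obs()['tcp_pos'])
r=roi.copy();r[:,:]=0;r[250:293,386:402]=255
rep(d,cv2.inRange(h,(8,80,60),(18.5,125,210))&r,.024,'peg')
a=dict(np.load('pics/top9.npz'))['image'].astype(int);b=d['image'].astype(int)
D=(np.abs(a-b).sum(2)>120).astype(np.uint8);D[:150]=0;D[320:]=0
n,l,s,c=cv2.connectedComponentsWithStats(D)
print([(tuple(int(v) for v in s[i])) for i in range(1,n) if s[i,4]>8])
a=dict(np.load('pics/scene9.npz'))['image'].astype(int);b=snap('scene','scene15.png')['image'].astype(int)
D=(np.abs(a-b).sum(2)>120).astype(np.uint8)
n,l,s,c=cv2.connectedComponentsWithStats(D)
print('scene',[(tuple(int(v) for v in s[i])) for i in range(1,n) if s[i,4]>8])
E
```

```text
cutter 225 ends [ 0.502 -0.172  0.62  -0.166] cradle [-0.046  0.029  0.073  0.03 ] ang 2.7997193
peg? 363 ends [ 0.5   -0.115  0.64  -0.123] cradle [-0.046  0.086  0.094  0.072] ang -3.5996897
[0.478 0.19  0.174]
peg 289 ends [ 0.508 -0.119  0.61  -0.115] cradle [-0.038  0.081  0.065  0.082] ang 2.6945121
[(246, 223, 10, 10, 50), (159, 224, 132, 96, 3895), (176, 249, 4, 5, 9), (390, 249, 27, 47, 691), (220, 250, 17, 46, 66), (384, 252, 6, 28, 83), (396, 283, 2, 13, 13), (389, 285, 4, 12, 27), (239, 299, 4, 6, 15), (173, 303, 4, 5, 9), (179, 312, 20, 8, 55)]
scene [(329, 0, 61, 154, 2372), (361, 0, 26, 46, 273), (550, 0, 24, 69, 422), (395, 2, 17, 16, 81), (636, 43, 4, 27, 56), (435, 55, 93, 11, 259), (555, 67, 21, 3, 40), (579, 69, 7, 2, 13), (589, 70, 7, 2, 12), (600, 71, 6, 2, 10), (610, 72, 6, 2, 9), (620, 73, 6, 7, 20), (385, 77, 7, 37, 154), (351, 116, 10, 4, 26), (363, 117, 12, 4, 35), (351, 142, 27, 6, 105), (377, 145, 3, 10, 23), (338, 169, 7, 8, 28), (330, 174, 7, 8, 35), (377, 178, 14, 28, 127), (372, 181, 6, 6, 18), (329, 185, 26, 35, 402), (338, 187, 4, 5, 15), (356, 187, 17, 38, 276), (371, 195, 3, 5, 12), (592, 196, 8, 23, 77), (373, 207, 33, 17, 163), (338, 210, 2, 5, 10), (369, 224, 12, 6, 21), (592, 229, 6, 6, 9), (566, 230, 22, 32, 199), (588, 230, 6, 13, 49), (597, 245, 23, 2, 38), (581, 250, 41, 61, 524), (633, 254, 7, 4, 15), (573, 273, 7, 19, 86), (365, 283, 21, 8, 92), (507, 286, 42, 15, 142), (356, 288, 21, 10, 105), (623, 304, 17, 8, 50), (513, 322, 61, 10, 223), (568, 324, 6, 2, 12), (576, 332, 8, 12, 50), (407, 392, 11, 9, 61), (442, 395, 23, 10, 164)]
```

```bash
python3 -c "
from workcell import sign_off;print(sign_off())"
```

```text
the job is handed in; nothing more can be done
None
```

I handed the job in at about 47 s: the peg, cutter and brush (no screwdriver was there) lie flat, each in its own cradle lane, with the keeper pressed to its stop in the catch and the bystanders not touched; the cutter was knocked out of its lane along the way, so I reopened the keeper once to reset it and straighten the peg.

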